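# Up-end a grinder shaft and set it under the arbor press

## Task

The grinder shaft is ready for pressing: tip it up on the edge of its flange, keeping the flange on the bench rather than picking the shaft up while it lies or leans, until it stands on the bench by itself. Then move it, upright, to the middle of the press's bed plate under the ram, and push the lever down until you feel the ram come to rest on the shaft's end, without pressing hard. Let go of everything and leave the other things on the bench where they are.

Things in the scene. Friction and masses are not known exactly. Their poses are not given: they have to be found in the camera images.
- shaft: Steel grinder shaft, 130 mm long, 0.52 to 0.78 kg. Origin: centre of the flange's flat foot; z along the axis, foot to tip. Flange 60 mm diameter, 0-12 mm from the foot; hub 34 mm, 12-24 mm; then plain 22 mm rod to the tip (brass band and dark band: colour only). Centre of mass about 42 mm from the foot; it stands stably on the flange.
- shaft_mid (a point): Point on the shaft's axis half-way along, 65 mm from foot and tip. Axes as shaft.
- shaft_foot (a point): Centre of the flange's flat foot; axes as shaft. At the start the shaft lies on the bench on its flange rim and tip edge, sloping 9 degrees down to the tip: this point is then 31 mm, the tip 11 mm above the bench.
- shaft_tip (a point): Centre of the shaft's flat plain end (22 mm diameter), 130 mm from the foot. Axes as shaft.
- press: Green cast arbor press fixed to the bench, 300 mm high. Origin on the bench below the ram's axis; x from the open front to the column, z up. Base 125 mm wide, 25 mm high. Column 52 mm wide, its face 75 mm behind the ram's axis. Head 78 mm wide, 215 to 300 mm above the bench, reaching 27 mm in front of the ram's axis. Open at the front and both sides below the head.
- bed_centre (a point): Centre of the top of the round steel bed plate (110 mm diameter; dark screw head in the middle), 45 mm above the bench, straight below the ram. Axes as press.
- press_ram: Square steel ram, 25 by 25 mm, sliding straight down in the head. Origin at the centre of its lower face, which starts 185 to 190 mm above the bench, that is 10 to 15 mm above the tip of a shaft standing on the bed. It stays where it is left (friction).
- ram_nose (a point): Centre of the ram's lower face.
- press_lever (a joint): Press lever, rad. 0: front arm points to the front of the press and 22 degrees up; grows as the front arm goes down, each rad lowering the ram 18 mm. Range -0.15 to 1.3. It stays where it is left; moving it takes a few N at lever_push, and a push there is multiplied about eightfold at the ram.
- lever_push (a point): Point on the axis of the lever's front arm (steel bar 14 mm thick), 150 mm from the pivot, 37 mm short of the black 34 mm end ball: a place to push down on with shut fingers. It starts about 290 to 330 mm above the bench.
- lever_pivot (a point): Pivot of the lever, in its vertical swing plane: 58 mm to the press's -y side and 31 mm behind (press +x) the ram's axis, 257 mm above the bench.
- screwdriver: Blue screwdriver lying on the bench. Bystander.
- spanner: Steel spanner lying on the bench. Bystander.
- mallet: Orange-headed mallet lying on the bench. Bystander.
- cleaner: Green bottle, 68 mm diameter, 210 mm tall, standing. Bystander.
- bearing_a: Ball bearing ring, 42 mm diameter, 12 mm high. Bystander.
- bearing_b: Dark ball bearing ring, 42 mm diameter, 12 mm high. Bystander.
- cup: White cup, 72 mm diameter, 85 mm tall. Bystander.
Things that resemble listed ones, but are neither listed nor needed, are in the scene too. What is meant by the shaft is not turquoise, and is the smaller of those in its own colour.

How it is judged:
On the way, in this order (a step that is already met when the one before it is completed fails the run):
1. the shaft is half raised (34 to 57 degrees from vertical) on the edge of its flange, which has not left the bench (angle between shaft's own z axis and vertical between 0.6 and 1 rad and height (world z) of shaft_foot below 0.028 m), for 0.1 s.
2. the shaft stands upright on its flange on the bench, let go (angle between shaft's own z axis and vertical below 0.05 rad and height (world z) of shaft_foot below 0.004 m and contact force between the fingers and shaft below 0.1 N), for 0.2 s.
3. the shaft stands on the bed plate under the ram, within 6 mm of its middle (angle between shaft's own z axis and vertical below 0.05 rad and horizontal distance between shaft_foot and bed_centre below 0.006 m and z of shaft_foot in the frame of bed_centre below 0.003 m and contact force between the fingers and shaft below 0.1 N), for 0.2 s.
At the end, for the whole second after the job is handed in: The shaft stands at rest on the bed plate, within 3 degrees of upright and 6 mm of the plate's middle, with the ram's face resting on its end (gap under 1.5 mm), and the robot has let go of everything (angle between shaft's own z axis and vertical below 0.05 rad and horizontal distance between shaft_foot and bed_centre below 0.006 m and z of shaft_foot in the frame of bed_centre below 0.003 m and z of ram_nose in the frame of shaft_tip below 0.0015 m and linear speed of shaft below 0.01 m/s); the robot touches nothing.
It fails at once if the shaft is lifted clear of the bench while it lies or leans (flange centre above 45 mm with the shaft more than 25 degrees from upright) (angle between shaft's own z axis and vertical above 0.44 rad and height (world z) of shaft_foot above 0.045 m).
It fails at once if the ram is pressed hard on the shaft (over 350 N, some 40 N at the lever) (contact force between press_ram and shaft above 350 N).
It fails at once if another thing on the bench is moved by more than 30 mm (distance of any of screwdriver, spanner, mallet, cleaner, bearing_a, bearing_b, cup from where it was at the start of the episode above 0.03 m).
It also fails if it takes over 72 s, if anything falls off the work surface, if the arm or the gripper's body presses on something with over 40 N, if the wrist force passes 120 N, or if a joint passes its speed limit or range.

## Robot

A 6-joint arm with a two-finger parallel gripper is mounted at the origin on the work surface. World frame = base frame: x ahead of the robot, y to its left, z up, the work surface at z = 0. Lengths are in m, angles in rad, forces in N, time in s.
With the tool pointing down it reaches from about 0.325 to 0.775 m from the base axis. Payload 5.5 kg.
Tool frame: the origin (TCP) lies on the centre line of the jaws, within the pads' length; the fingertips stand 8 mm ahead of it and the grasp point (between the pads) lies 11 mm behind it (robot.tip_reach is the distance from the TCP to the fingertips, in m); z points along the fingers, y is the direction in which the jaws open and shut (so a half turn about z gives the same grasp; the last joint's range is limited). The gripper opens to 85 mm and grips with 20 to 120 N. Pads are 22 mm wide; open, the fingers measure 114 mm over their backs; the gripper's body (76 mm by 85 mm) begins 54 mm behind the grasp point. The pads swing forward as they close: fully open they stand 13 mm farther back than shut.
Start: joints at [1.275, 0.091, 1.231, -0, 1.82, -0.057], TCP at [0.142, 0.583, 0.239] pointing down, gripper open.
Joint ranges: [-2.87, 2.87], [-0.86, 2.18], [0.17, 2.46], [-1.51, 4.65], [0.06, 2.69], [-2.65, 2.65]. Speed limits (rad/s): [2.57, 2.57, 3.01, 3.14, 3.14, 3.14].

## Interface

Orientations are given as a rotation vector (axis times angle).
In Python, from plant import robot, read_camera, calibration gives the robot as it stands.
- The arm moves only by the tool send_rows, never from a script. Its argument "targets" is a list of rows, each an object with "slide": the shift along the tool's x, y, z normalised to -1 to 1, where 1 is 0.03 m, a list of three; "spin": the turn about the tool's z normalised to -1 to 1, where 1 is 6 degrees. A call has 1 to 12 rows; each row shifts and turns the commanded pose from where the row before left it, along the tool's axes as they then stand; what a row does not reach is not made up. A row lasts 1/10 s, in which the tool goes at most 50 mm and 8.59 degrees, less where a joint would pass 70% of its speed; a pose out of reach is approached as far as the arm can. A call with a number of a shift or a turn outside -1 to 1 is refused whole. A call with a gripper value outside its range is refused whole. "grip" is the opening in per cent of the stroke, from 0 (shut) to 100 (fully open), set as the call begins (left out, the last holds). The fingers move at their own pace and stop on an object; "newtons" is the grip in N (left out, the last holds). Time passes only in rows, so rows that do not move let the fingers close. It gives the time, the measured TCP pose, the force and the opening at its end, in the units of the state.
- robot.read_state(): the state, without advancing time (a new reading comes with each control period).
- read_camera(name): name is "scene" or "side" or "wrist"; returns the picture (480x640x3 uint8, blue, green, red); there is no depth.
- calibration(name): a dict with "mtx" (3x3 intrinsics, pixels), "rvec" (rotation vector, rad) and "tvec" (3), from world to camera coordinates, as OpenCV has them. Camera axes: x right, y down, z forward; pixel columns grow to the right and rows downward; lengths in m; the calibration is good to about 2 mm. A picture is of the moment at which its call begins: read the wrist's pose just before it. calibration takes no time and is no camera call; for the wrist camera it gives the pose at the moment of the call.
- robot.finish_job(): hands the job in, once; it reports no verdict.
The state is a dict: "t": time; "joint_pos": joint angles; "qvel": joint speeds; "tau": joint torques, N m; "ee_pos": TCP position; "eef_rot": TCP orientation; "force": force on the tool from outside, world axes, zero at the start; "torque": the same for the moment, N m; "gripper_width": finger opening in m.
Only numpy, scipy, OpenCV 4.12 (cv2) and the standard library are available. Lean on these libraries where they do the work, as an engineer would, in place of code of your own. Each camera call takes 0.05 s, during which the arm holds its last target. There are 200 camera calls.

## Working session

There is one attempt and no reset: what is moved stays moved. The work goes in short steps, Python scripts to look and compute and a tool call to move; the robot and the scene stay as the last step left them, time stands still between calls to the robot, and variables do not carry over. Pictures are saved under pics/ and viewed, about 8 in all and at most 12, crops included, and the job is handed in when it is done.

Besides the shell and the picture viewer there is one more tool, called after "Call:" by a JSON object that holds its "name" and its "arguments". send_rows: Moves the arm, as the interface text tells. Its arguments: {"type":"object","properties":{"targets":{"type":"array"},"grip":{"type":"number"},"newtons":{"type":"number"}},"required":["targets"]}

```bash
ls; mkdir -p pics; python3 - <<'E'
from plant import robot, read_camera, calibration
import cv2,json
for n in("scene","side"):
    cv2.imwrite(f"pics/{n}0.png",read_camera(n)); c=calibration(n); print(n,c)
print(robot.read_state(), robot.tip_reach)
E
```

```text
pics
scene {'mtx': array([[562.12969444,   0.        , 314.58304188],
       [  0.        , 562.12969444, 237.87741839],
       [  0.        ,   0.        ,   1.        ]]), 'rvec': array([ 0.86100973,  2.54132561, -1.05609121]), 'tvec': array([ 0.45747856, -0.02645878,  1.57229341])}
side {'mtx': array([[451.80085769,   0.        , 314.05865009],
       [  0.        , 451.80085769, 237.18082542],
       [  0.        ,   0.        ,   1.        ]]), 'rvec': array([ 2.43768482, -0.50598045,  0.18273947]), 'tvec': array([-0.490917  ,  0.21798482,  1.05524133])}
{'t': 0.1, 'joint_pos': array([ 1.27530770e+00,  9.17749301e-02,  1.23177601e+00, -1.11600897e-05,
        1.81978022e+00, -5.66942504e-02]), 'qvel': array([ 0.00012114, -0.00213728, -0.00146661, -0.00228915,  0.0012875 ,
        0.00059541]), 'tau': array([ 1.47860614e-03, -4.60215318e+01, -4.19220221e+01, -1.98780094e-04,
        1.06388354e-02,  5.15613046e-07]), 'ee_pos': array([0.14185191, 0.58274783, 0.23826314]), 'eef_rot': array([-3.74175881e-01, -3.11893299e+00,  2.69133572e-03]), 'force': array([-0.476864  , -0.47474548, -0.2657457 ]), 'torque': array([-0.02272223,  0.04900682,  0.01583035]), 'gripper_width': 0.08572402423931896} 0.008
```

View pics/scene0.png

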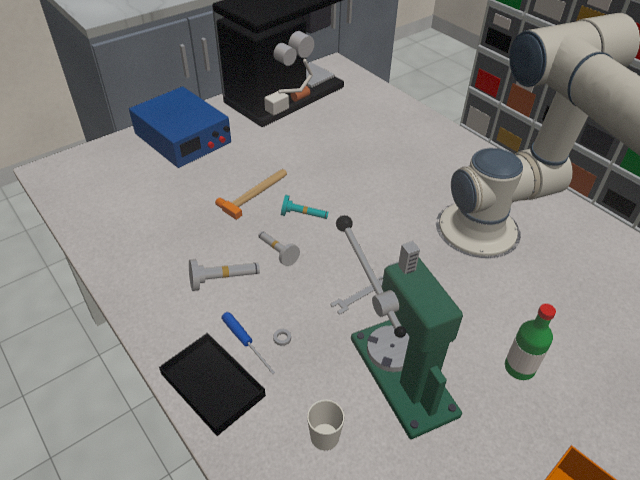

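View pics/side0.png

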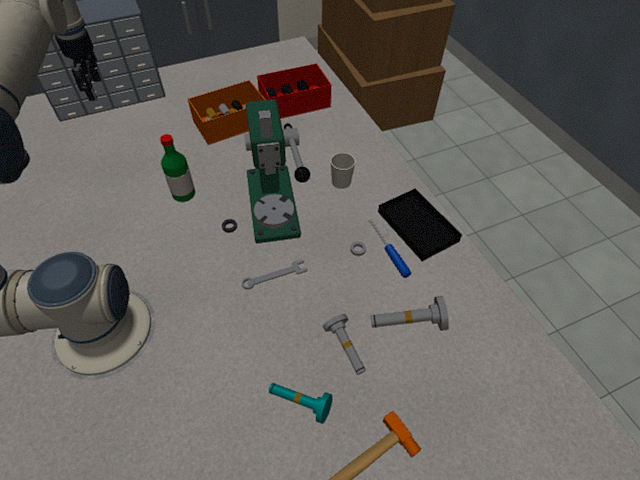

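The scene camera shows two steel shafts. The smaller, which is the target, has its flange at about (288,253) and its tip at (262,235); in the side view these are (336,323) and (361,371). The press is at about (275,200) in the side view. I'll enlarge both areas.

```bash
python3 - <<'E'
import cv2,numpy as np
s=cv2.imread("pics/side0.png");c=cv2.imread("pics/scene0.png")
def crop(im,x,y,w,h,k): return cv2.resize(im[y:y+h,x:x+w],None,fx=k,fy=k,interpolation=cv2.INTER_CUBIC)
a=crop(s,310,305,80,75,5)   #400x375
b=crop(c,245,220,80,75,5)
top=np.hstack([a,b])
d=crop(s,235,160,100,56,4);
cv2.imwrite("pics/c1.png",top)
cv2.imwrite("pics/c2.png",np.hstack([crop(s,230,90,100,150,4),crop(c,330,200,100,150,4)]))
E
```

```text
(no output)
```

View pics/c1.png

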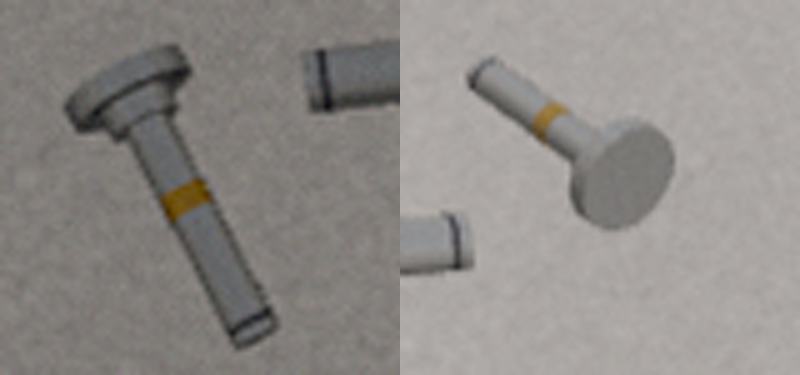

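View pics/c2.png

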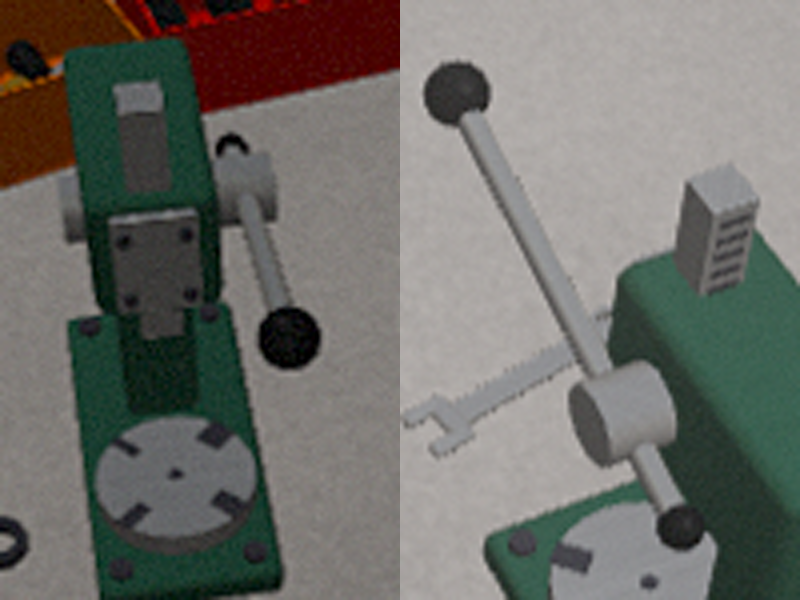

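```bash
cat > h.py <<'E'
import cv2,numpy as np
from plant import robot, read_camera, calibration
def ray(n,px):
    c=calibration(n);R=cv2.Rodrigues(c["rvec"])[0]
    d=R.T@np.linalg.inv(c["mtx"])@np.array([px[0],px[1],1.]);return -R.T@c["tvec"].ravel(),d
def onz(n,px,z):
    o,d=ray(n,px);return o+d*(z-o[2])/d[2]
def tri(a,b):
    A=[];y=[]
    for n,p in(a,b):
        o,d=ray(n,p);d=d/np.linalg.norm(d);P=np.eye(3)-np.outer(d,d);A.append(P);y.append(P@o)
    x=np.linalg.lstsq(np.vstack(A),np.hstack(y),rcond=None)[0]
    return x
def proj(n,X):
    c=calibration(n);return cv2.projectPoints(np.array(X,float).reshape(-1,3),c["rvec"],c["tvec"],c["mtx"],None)[0].reshape(-1,2)
E
python3 - <<'E'
from h import *
np.set_printoptions(precision=4,suppress=True)
S=lambda x,y:(x/5+310,y/5+305); C=lambda x,y:((x-400)/5+245,y/5+220)
print("tip",onz("side",S(258,336),.011),onz("scene",C(474,77),.011))
print("foot",onz("side",S(124,76),.031),onz("scene",C(629,174),.031))
S=lambda x,y:(x/4+230,y/4+90); C=lambda x,y:((x-400)/4+330,y/4+200)
print("bed",onz("side",S(177,474),.045),onz("scene",C(650,582),.045))
b=[onz("side",S(*p),.027) for p in((121,568),(255,551),(90,327),(209,313))];print("bolts",b)
f=(b[0]+b[1])/2;k=(b[2]+b[3])/2;print("yaw",np.arctan2(*(k-f)[1::-1]), np.arctan2(*(b[1]-b[0])[1::-1]),np.arctan2(*(b[3]-b[2])[1::-1]))
print("ball",tri(("side",S(290,338)),("scene",C(457,93))))
print("ramtop",tri(("side",S(138,98)),("scene",C(722,185))))
E
```

```text
tip [ 0.5039 -0.3322  0.011 ] [ 0.5077 -0.3349  0.011 ]
foot [ 0.4985 -0.204   0.031 ] [ 0.4942 -0.2094  0.031 ]
bed [0.4871 0.1608 0.045 ] [0.4852 0.1599 0.045 ]
bolts [array([0.4281, 0.1126, 0.027 ]), array([0.5156, 0.0908, 0.027 ]), array([0.4833, 0.3384, 0.027 ]), array([0.57  , 0.3175, 0.027 ])]
yaw 1.333165776575603 -0.24360017256012717 -0.235904031381214
ball [0.5076 0.0013 0.308 ]
ramtop [0.4849 0.159  0.3562]
```

Crops: the target shaft's foot is at about scene (291,255) and its tip at side (362,372). The press's bed screw is at side (274,208) and scene (392,346), and the lever ball at side (302,174).

The tool can only point down, so it can't go under the head. My plan:
- **Tip up:** grip the rod near the tip and swing it up around the flange edge.
- **Transfer:** set the shaft on the plate's front edge with a small lean, so its centre of mass is over the plate.
- **Centre:** push the flange to the middle with the back of an open finger.

First I spin and rise.

Call:
{"name": "send_rows", "arguments": {"targets": [{"slide":[0,0,-0.15],"spin":1},{"slide":[0,0,-0.15],"spin":1},{"slide":[0,0,-0.15],"spin":1},{"slide":[0,0,-0.15],"spin":1},{"slide":[0,0,-0.15],"spin":1},{"slide":[0,0,-0.15],"spin":1},{"slide":[0,0,-0.15],"spin":1},{"slide":[0,0,-0.15],"spin":1},{"slide":[0,0,-0.15],"spin":1},{"slide":[0,0,-0.15],"spin":1},{"slide":[0,0,0],"spin":1},{"slide":[0,0,0],"spin":1}], "grip": 60}}

```text
t: 1.3
ee_pos: [0.1419, 0.583, 0.2838]
eef_rot: [2.141, 2.299, -0.001]
force: [0.4, 0.2, 0.5]
gripper_width: 0.0512
```

```bash
cat >> h.py <<'E'
np.set_printoptions(precision=4,suppress=True)
def st():
    s=robot.read_state();R=cv2.Rodrigues(s["eef_rot"])[0]
    print("t",s["t"],"pos",s["ee_pos"],"yaw_y",np.degrees(np.arctan2(R[1,1],R[0,1])),"tilt",R[2,2],"F",s["force"],"w",s["gripper_width"],"j6",s["joint_pos"][5]);return s,R
def go(t):
    s,R=st();d=R.T@(np.array(t)-s["ee_pos"]);print("slide units total",d/0.03)
E
python3 - <<'E'
from h import *
go([.504,-.3096,.09])
print("bottle",onz("side",(181,198),0),onz("side",(167,139),.21),onz("scene",(547,312),.21))
c=calibration("wrist");R=cv2.Rodrigues(c["rvec"])[0];s,Rt=st();print("wristcam in tool",Rt.T@(-R.T@c["tvec"].ravel()-s["ee_pos"]))
E
```

```text
t 1.3 pos [0.1419 0.583  0.2838] yaw_y 4.069702467446694 tilt -0.999999727864606 F [0.3612 0.2286 0.4863] w 0.05119283925775603 j6 1.2042544199053704
slide units total [-30.5288   9.929    6.48  ]
bottle [0.2636 0.3444 0.    ] [0.2767 0.3499 0.21  ] [0.2826 0.3584 0.21  ]
t 1.3 pos [0.1419 0.583  0.2838] yaw_y 4.069702467446694 tilt -0.999999727864606 F [0.3612 0.2286 0.4863] w 0.05119283925775603 j6 1.2042544199053704
wristcam in tool [ 0.0812  0.     -0.1342]
```

```bash
python3 - <<'E'
from h import *
a=cv2.imread("pics/side0.png")[0:110,40:130]; a=cv2.resize(a,None,fx=5,fy=5,interpolation=cv2.INTER_CUBIC)
w=cv2.resize(read_camera("wrist"),None,fx=.5,fy=.5)
b=np.zeros((550,320,3),np.uint8);b[:240]=w
b[240:]=cv2.resize(read_camera("side")[0:120,30:180],(320,310))
cv2.imwrite("pics/g.png",np.hstack([a,b]))
E
```

```text
(no output)
```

View pics/g.png

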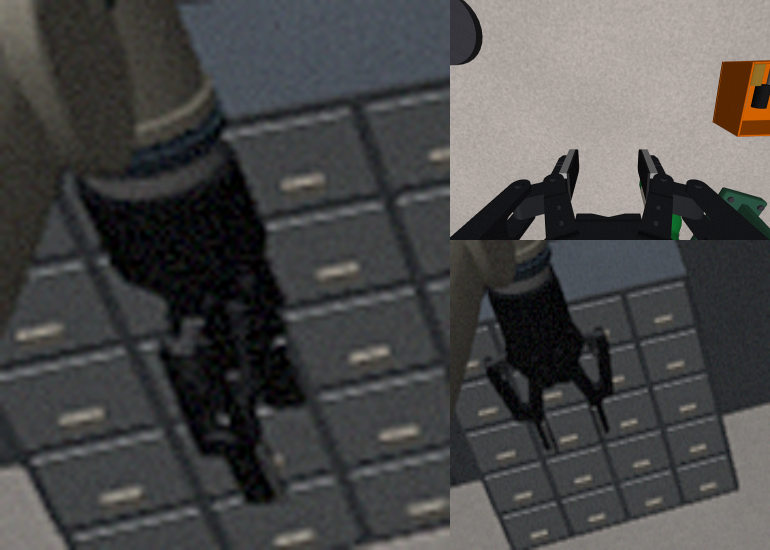

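The gripper is a linkage type with knuckles, and no camera housing is visible. I'm moving to above the shaft.

Call:
{"name": "send_rows", "arguments": {"targets": [{"slide":[-1,0.33,0],"spin":0},{"slide":[-1,0.33,0],"spin":0},{"slide":[-1,0.33,0],"spin":0},{"slide":[-1,0.33,0],"spin":0},{"slide":[-1,0.33,0],"spin":0},{"slide":[-1,0.33,0],"spin":0},{"slide":[-1,0.33,0],"spin":0},{"slide":[-1,0.33,0],"spin":0},{"slide":[-1,0.33,0],"spin":0},{"slide":[-1,0.33,0],"spin":0},{"slide":[-1,0.33,0],"spin":0},{"slide":[-1,0.33,0],"spin":0}]}}

```text
t: 2.6
ee_pos: [0.2876, 0.2317, 0.2841]
eef_rot: [2.132, 2.307, 0.0]
force: [-0.1, -0.7, 0.2]
gripper_width: 0.0512
```

Call:
{"name": "send_rows", "arguments": {"targets": [{"slide":[-1,0.33,0],"spin":0},{"slide":[-1,0.33,0],"spin":0},{"slide":[-1,0.33,0],"spin":0},{"slide":[-1,0.33,0],"spin":0},{"slide":[-1,0.33,0],"spin":0},{"slide":[-1,0.33,0.4],"spin":0},{"slide":[-1,0.33,0.4],"spin":0},{"slide":[-1,0.33,0.4],"spin":0},{"slide":[-1,0.33,0.4],"spin":0},{"slide":[-1,0.33,0.4],"spin":0},{"slide":[-1,0.33,0.4],"spin":0},{"slide":[-1,0.33,0.4],"spin":0}]}}

```text
t: 3.8
ee_pos: [0.4332, -0.1184, 0.1996]
eef_rot: [-2.133, -2.307, -0.0]
force: [0.5, 0.3, -0.4]
gripper_width: 0.0516
```

Call:
{"name": "send_rows", "arguments": {"targets": [{"slide":[-1,0.33,0.4],"spin":0},{"slide":[-1,0.33,0.4],"spin":0},{"slide":[-1,0.33,0.4],"spin":0},{"slide":[-1,0.33,0.4],"spin":0},{"slide":[-0.5,0.3,0.4],"spin":0},{"slide":[0,0.3,0],"spin":0},{"slide":[0,0,0],"spin":0}]}}

```text
t: 4.5
ee_pos: [0.5011, -0.2468, 0.1397]
eef_rot: [-2.133, -2.304, -0.0]
force: [1.0, -0.3, -0.3]
gripper_width: 0.0514
```

```bash
python3 - <<'E'
from h import *
go([.504,-.3096,.09])
w=read_camera("wrist"); cv2.imwrite("pics/w1.png",w)
F=np.array([.4964,-.2067,.031]);T=np.array([.5058,-.3336,.011])
print(proj("wrist",[F,T]))
E
```

```text
t 4.5 pos [ 0.5011 -0.2468  0.1397] yaw_y 4.417316556332214 tilt -0.9999986124019715 F [ 1.0484 -0.2534 -0.3158] w 0.05139028255284286 j6 -0.5960344534043763
slide units total [-2.0962 -0.0618  1.6547]
[[313.5516 185.8059]
 [313.4624 334.5579]]
```

View pics/w1.png

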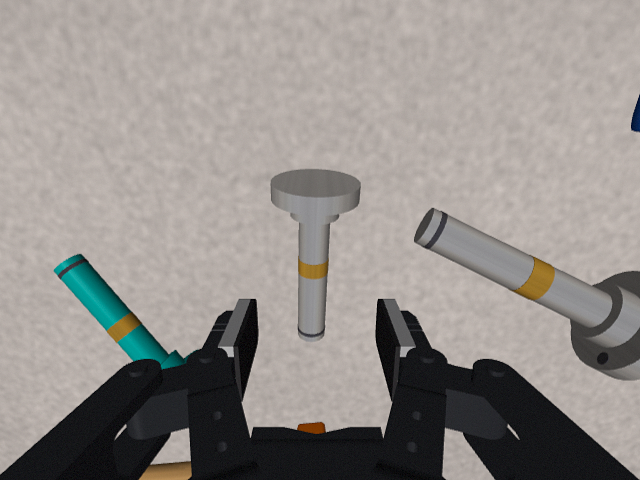

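The wrist view shows the shaft centred between the fingers: foot face at about (316,187), tip at about (311,336). The turquoise lookalike is on the left, with its flange under the left finger at about (180,370); the large shaft's tip is on the right at (430,230).

```bash
python3 - <<'E'
from h import *
F=onz("wrist",(316,187),.031);T=onz("wrist",(311.5,335),.011)
print(F,T,np.hypot(*(T-F)[:2]),np.degrees(np.arctan2(*(T-F)[1::-1])))
print("turq",onz("wrist",(70,265),.02),onz("wrist",(175,370),.03),"turq side flange",onz("side",(323,407),.03),"big tip",onz("wrist",(420,240),.02))
u=(T-F)/np.linalg.norm(T-F);P=F+u*105;P=F+u*.105;print(P);go([P[0],P[1],.012])
E
```

```text
[ 0.4981 -0.2074  0.031 ] [ 0.5042 -0.3341  0.011 ] 0.12692016608503562 -87.24146796239262
turq [ 0.3188 -0.2821  0.02  ] [ 0.3973 -0.3624  0.03  ] turq side flange [ 0.3931 -0.3717  0.03  ] big tip [ 0.5774 -0.2423  0.02  ]
[ 0.5031 -0.311   0.0147]
t 4.55 pos [ 0.5009 -0.2466  0.1405] yaw_y 4.4327308498615405 tilt -0.9999998502822549 F [ 0.1468 -0.2521 -0.2249] w 0.05131819387417838 j6 -0.5959622364991107
slide units total [-2.1463 -0.0939  4.2832]
```

Call:
{"name": "send_rows", "arguments": {"targets": [{"slide":[-0.75,-0.1,0],"spin":0.2},{"slide":[-0.7,0,0.3],"spin":0},{"slide":[-0.7,0,0.7],"spin":0},{"slide":[0,0,0.8],"spin":0},{"slide":[0,0,0.8],"spin":0},{"slide":[0,0,0.8],"spin":0},{"slide":[0,0,0.5],"spin":0},{"slide":[0,0,0.3],"spin":0},{"slide":[0,0,0],"spin":0},{"slide":[0,0,0],"spin":0}]}}

```text
t: 5.55
ee_pos: [0.5023, -0.3121, 0.0156]
eef_rot: [2.158, 2.28, 0.0]
force: [-0.3, -0.1, 0.1]
gripper_width: 0.0514
```

Call:
{"name": "send_rows", "arguments": {"targets": [{"slide":[0,0,0],"spin":0},{"slide":[0,0,0],"spin":0},{"slide":[0,0,0],"spin":0},{"slide":[0,0,0],"spin":0},{"slide":[0,0,0],"spin":0},{"slide":[0,0,0],"spin":0}], "grip": 0, "newtons": 20}}

```text
t: 6.15
ee_pos: [0.5023, -0.3124, 0.0155]
eef_rot: [2.159, 2.279, 0.001]
force: [0.0, -1.2, 5.7]
gripper_width: 0.0216
```

```bash
python3 - <<'E'
from h import *
st()
s=.105;th=np.radians([99,90,85,80,75,70,65,60,55,50,45,40,35,30,25,20,15,10,7,4,2,0])
pts=[]
for i,t in enumerate(th):
    if t>np.pi/2: pts.append((12e-3+(s-.012)*np.sin(t)-.03*np.cos(t),(s-.012)*np.cos(t)+.03*np.sin(t)))
    else: pts.append((s*np.sin(t)-.03*np.cos(t),s*np.cos(t)+.03*np.sin(t)))
pts=np.array(pts);d=np.diff(pts,axis=0)/.03
for t,x in zip(np.degrees(th[1:]),d):print(int(t),np.round(-x,2))
E
```

```text
t 6.15 pos [ 0.5023 -0.3124  0.0155] yaw_y 3.115928983634501 tilt -0.9999976247030394 F [ 0.0455 -1.1751  5.665 ] w 0.021636941909582503 j6 -0.668355471572233
90 [ 0.12 -0.5 ]
85 [ 0.1 -0.3]
80 [ 0.13 -0.29]
75 [ 0.15 -0.28]
70 [ 0.18 -0.26]
65 [ 0.2  -0.25]
59 [ 0.22 -0.23]
55 [ 0.24 -0.21]
50 [ 0.26 -0.19]
45 [ 0.27 -0.17]
40 [ 0.28 -0.14]
35 [ 0.3  -0.12]
29 [ 0.3  -0.09]
25 [ 0.31 -0.06]
20 [ 0.32 -0.04]
14 [ 0.32 -0.01]
10 [0.32 0.02]
7 [0.19 0.02]
4 [0.19 0.03]
2 [0.12 0.03]
0 [0.12 0.03]
```

Call:
{"name": "send_rows", "arguments": {"targets": [{"slide":[0.06,0,-0.25],"spin":0},{"slide":[0.06,0,-0.25],"spin":0},{"slide":[0.1,0,-0.3],"spin":0},{"slide":[0.13,0,-0.29],"spin":0},{"slide":[0.15,0,-0.28],"spin":0},{"slide":[0.18,0,-0.26],"spin":0},{"slide":[0.2,0,-0.25],"spin":0},{"slide":[0.22,0,-0.23],"spin":0},{"slide":[0.24,0,-0.21],"spin":0},{"slide":[0.26,0,-0.19],"spin":0},{"slide":[0.27,0,-0.17],"spin":0},{"slide":[0,0,0],"spin":0}]}}

```text
t: 7.35
ee_pos: [0.4991, -0.2552, 0.096]
eef_rot: [2.158, 2.281, 0.001]
force: [-0.4, -1.0, -1.5]
gripper_width: 0.0211
```

```bash
python3 - <<'E'
from h import *
st()
s=read_camera("side");c=read_camera("scene")
k=lambda im,x,y:cv2.resize(im[y:y+90,x:x+90],(400,400),interpolation=cv2.INTER_CUBIC)
cv2.imwrite("pics/t1.png",np.hstack([k(s,300,275),k(c,240,190)]))
E
```

```text
t 7.35 pos [ 0.4991 -0.2552  0.096 ] yaw_y 3.1769689144817015 tilt -0.9999983687371652 F [-0.446  -1.0031 -1.4505] w 0.02112930953228746 j6 -0.588873836569332
```

View pics/t1.png

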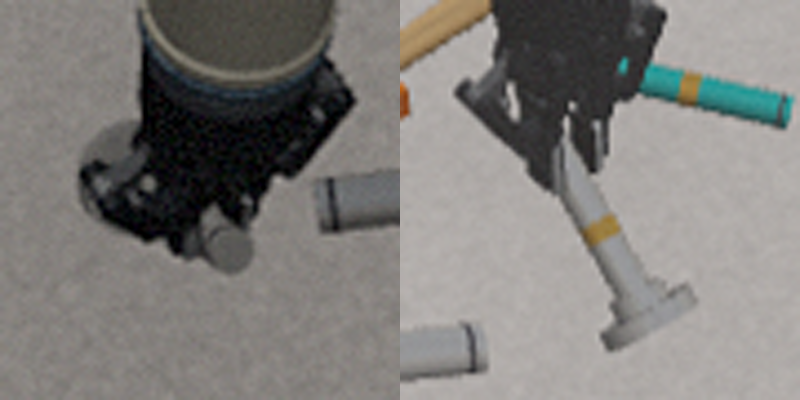

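The shaft is half raised, with the flange edge on the bench in the scene crop at about (650,315). I'll carry on to upright.

Call:
{"name": "send_rows", "arguments": {"targets": [{"slide":[0.28,0,-0.14],"spin":0},{"slide":[0.3,0,-0.12],"spin":0},{"slide":[0.3,0,-0.09],"spin":0},{"slide":[0.31,0,-0.06],"spin":0},{"slide":[0.32,0,-0.04],"spin":0},{"slide":[0.32,0,-0.01],"spin":0},{"slide":[0.32,0,0.02],"spin":0},{"slide":[0.19,0,0.02],"spin":0},{"slide":[0.19,0,0.03],"spin":0},{"slide":[0.1,0,0.03],"spin":0},{"slide":[0,0,0],"spin":0},{"slide":[0,0,0],"spin":0}]}}

```text
t: 8.65
ee_pos: [0.4953, -0.176, 0.1076]
eef_rot: [2.157, 2.281, 0.004]
force: [-0.3, 1.8, 10.0]
gripper_width: 0.02
```

```bash
python3 - <<'E'
from h import *
st()
s=read_camera("side");c=read_camera("scene")
k=lambda im,x,y:cv2.resize(im[y:y+90,x:x+90],(400,400),interpolation=cv2.INTER_CUBIC)
cv2.imwrite("pics/t2.png",np.hstack([k(s,295,250),k(c,250,190)]))
E
```

```text
t 8.65 pos [ 0.4953 -0.176   0.1076] yaw_y 3.1928129788443305 tilt -0.9999941000492072 F [-0.2778  1.7704  9.9898] w 0.02002354717710287 j6 -0.4627282874963253
```

View pics/t2.png

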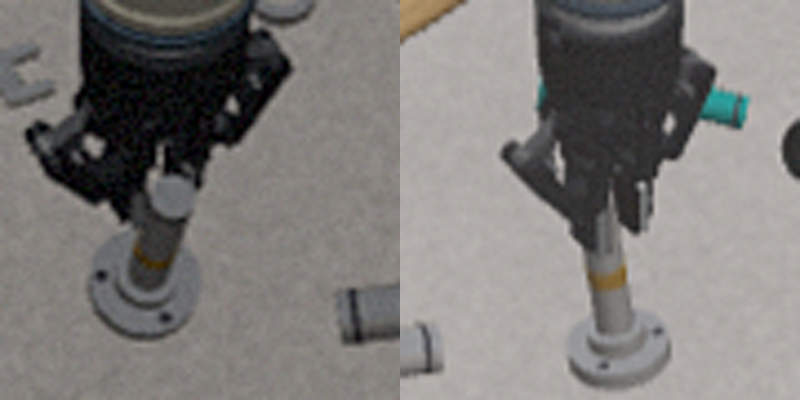

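```bash
python3 - <<'E'
from h import *
S=lambda x,y:(x*90/400+295,y*90/400+250); C=lambda x,y:((x-400)*90/400+250,y*90/400+190)
print("tip",onz("side",S(173,197),.13)," flangetop side",onz("side",S(145,283),.012)," scene",onz("scene",C(618,345),.012))
E
```

```text
tip [ 0.4972 -0.1925  0.13  ]  flangetop side [ 0.4952 -0.1731  0.012 ]  scene [ 0.4937 -0.1747  0.012 ]
```

The shaft still leans about 9°, and the rod sits near the pad's edge. That is well inside the 35° balance limit, so I'll let it settle onto its flange.

Call:
{"name": "send_rows", "arguments": {"targets": [{"slide":[0,0,0],"spin":0},{"slide":[0,0,0],"spin":0},{"slide":[0,0,0],"spin":0},{"slide":[0,0,0],"spin":0},{"slide":[0,0,0],"spin":0},{"slide":[0,0,0],"spin":0},{"slide":[0,0,0],"spin":0},{"slide":[0,0,0],"spin":0},{"slide":[0,0,0],"spin":0},{"slide":[0,0,0],"spin":0}], "grip": 60}}

```text
t: 9.75
ee_pos: [0.4943, -0.1772, 0.1055]
eef_rot: [2.16, 2.281, 0.0]
force: [-0.3, 0.2, 0.2]
gripper_width: 0.0514
```

```bash
python3 - <<'E'
from h import *
st()
s=read_camera("side");c=read_camera("scene")
k=lambda im,x,y:cv2.resize(im[y:y+90,x:x+90],(400,400),interpolation=cv2.INTER_CUBIC)
cv2.imwrite("pics/t3.png",np.hstack([k(s,295,250),k(c,250,190)]))
E
```

```text
t 9.75 pos [ 0.4943 -0.1772  0.1055] yaw_y 3.116506940832689 tilt -0.9999999992432016 F [-0.3016  0.2331  0.2263] w 0.05140999989864541 j6 -0.46335109252310247
```

View pics/t3.png

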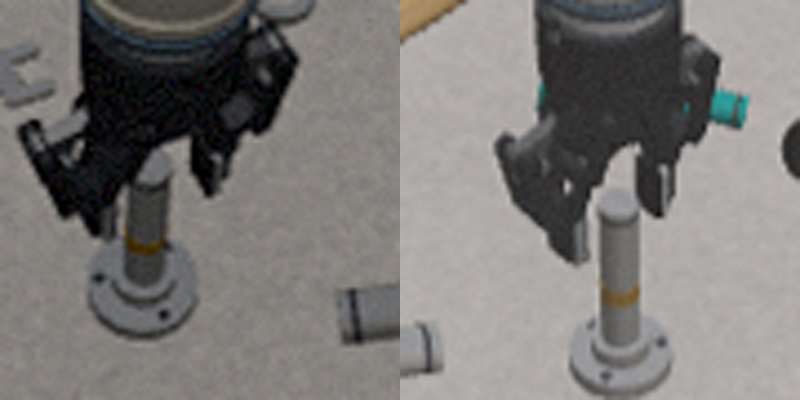

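It's standing by itself: tip at side crop (152,168) and scene crop (618,202), flange centre at (143,283) and (620,349).

```bash
python3 - <<'E'
from h import *
S=lambda x,y:(x*90/400+295,y*90/400+250); C=lambda x,y:((x-400)*90/400+250,y*90/400+190)
print("tip",onz("side",S(152,169),.13),onz("scene",C(618,202),.13))
print("fl",onz("side",S(143,283),.012),onz("scene",C(620,349),.012))
# fit shaft upright model outline via chords: project circle tip and flange
for n,f in(("side",S),("scene",C)):
  print(n,[tuple(((np.array(p)-np.array(f(0,0)))/(.225)).round()) for p in proj(n,[[.495,-.176,.13],[.495,-.176,.012]])])
E
```

```text
tip [ 0.4945 -0.1742  0.13  ] [ 0.4941 -0.1722  0.13  ]
fl [ 0.4942 -0.1727  0.012 ] [ 0.4946 -0.1715  0.012 ]
side [(np.float64(155.0), np.float64(172.0)), (np.float64(147.0), np.float64(288.0))]
scene [(np.float64(613.0), np.float64(199.0)), (np.float64(615.0), np.float64(345.0))]
```

Call:
{"name": "send_rows", "arguments": {"targets": [{"slide":[0.15,0,-0.1],"spin":0},{"slide":[0,0,0],"spin":0},{"slide":[0,0,0],"spin":0}]}}

```text
t: 10.15
ee_pos: [0.4942, -0.1725, 0.1087]
eef_rot: [2.159, 2.281, 0.0]
force: [0.5, -1.0, 0.3]
gripper_width: 0.0514
```

Call:
{"name": "send_rows", "arguments": {"targets": [{"slide":[0,0,0],"spin":0},{"slide":[0,0,0],"spin":0},{"slide":[0,0,0],"spin":0},{"slide":[0,0,0],"spin":0},{"slide":[0,0,0],"spin":0},{"slide":[0,0,0],"spin":0}], "grip": 0, "newtons": 25}}

```text
t: 10.75
ee_pos: [0.4942, -0.1727, 0.1085]
eef_rot: [2.16, 2.281, 0.0]
force: [1.4, 0.3, 0.4]
gripper_width: 0.0211
```

Call:
{"name": "send_rows", "arguments": {"targets": [{"slide":[-0.2,0,-0.05],"spin":0},{"slide":[-0.2,0,-0.04],"spin":0},{"slide":[-0.2,0,-0.03],"spin":0},{"slide":[-0.2,0,0],"spin":0},{"slide":[-0.2,0,0],"spin":0},{"slide":[-0.2,0,0],"spin":0},{"slide":[-0.2,0,0.01],"spin":0},{"slide":[0,0,0],"spin":0}]}}

```text
t: 11.55
ee_pos: [0.4963, -0.2155, 0.1116]
eef_rot: [2.161, 2.28, -0.001]
force: [-0.7, 0.6, -5.7]
gripper_width: 0.0213
```

```bash
python3 - <<'E'
from h import *
st()
s=read_camera("side");c=read_camera("scene")
k=lambda im,x,y:cv2.resize(im[y:y+90,x:x+90],(400,400),interpolation=cv2.INTER_CUBIC)
cv2.imwrite("pics/t4.png",np.hstack([k(s,295,250),k(c,250,190)]))
E
```

```text
t 11.55 pos [ 0.4963 -0.2155  0.1116] yaw_y 3.066939553771144 tilt -0.9999999298411539 F [-0.6516  0.6243 -5.741 ] w 0.021295452002419207 j6 -0.525874266008968
```

View pics/t4.png

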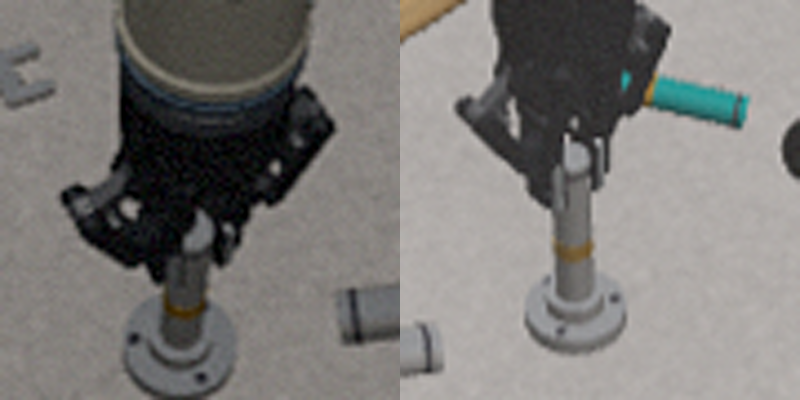

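The shaft slid along upright with the gripper (flange now at side crop (180,342)): I had lifted it slightly, so it didn't lean. From here I'll track the lean by triangulating the brass band.

```bash
cat >> h.py <<'E'
def band(prior,r=30):
    out=[]
    for n in("side","scene"):
        im=cv2.cvtColor(read_camera(n),cv2.COLOR_BGR2HSV);p=proj(n,[prior])[0]
        m=((im[...,0]>12)&(im[...,0]<28)&(im[...,1]>130)&(im[...,2]>60)).astype(np.uint8)
        k=np.zeros_like(m);cv2.circle(k,tuple(int(v) for v in p),r,1,-1);m&=k
        M=cv2.moments(m,True);out.append((n,(M["m10"]/M["m00"],M["m01"]/M["m00"]),int(M["m00"])))
    b=tri(out[0][:2],out[1][:2]);s,R=st();d=R.T@(b-s["ee_pos"])
    print("band",b,"px",[o[2] for o in out],"band-TCP in tool mm",d*1e3);return b
E
python3 - <<'E'
from h import *
band([.4963,-.2155,.055])
E
```

```text
t 11.75 pos [ 0.4964 -0.2144  0.1118] yaw_y 3.129644305648682 tilt -0.9999999720998853 F [-0.1006 -0.2522 -6.1593] w 0.021188684978015876 j6 -0.5253760168747971
band [ 0.4927 -0.2139  0.0571] px [15, 7] band-TCP in tool mm [ 0.6262 -3.6473 54.6461]
```

Call:
{"name": "send_rows", "arguments": {"targets": [{"slide":[0,0,0.05],"spin":0},{"slide":[0,0,0.05],"spin":0},{"slide":[0,0,0.02],"spin":0},{"slide":[0,0,0],"spin":0}]}}

```text
t: 12.15
ee_pos: [0.4965, -0.2145, 0.1087]
eef_rot: [2.16, 2.281, 0.0]
force: [-0.7, 0.8, -3.0]
gripper_width: 0.021
```

Call:
{"name": "send_rows", "arguments": {"targets": [{"slide":[0,0,0],"spin":0},{"slide":[0,0,0],"spin":0},{"slide":[0,0,0],"spin":0}], "grip": 24.8, "newtons": 20}}

```text
t: 12.45
ee_pos: [0.4966, -0.2146, 0.1087]
eef_rot: [2.16, 2.281, 0.001]
force: [-0.7, 0.4, -0.7]
gripper_width: 0.0213
```

Call:
{"name": "send_rows", "arguments": {"targets": [{"slide":[-0.1,0,0],"spin":0},{"slide":[-0.1,0,0],"spin":0},{"slide":[-0.1,0,0],"spin":0},{"slide":[0,0,0],"spin":0}]}}

```text
t: 12.85
ee_pos: [0.4976, -0.2239, 0.1099]
eef_rot: [2.159, 2.279, 0.002]
force: [-1.4, 4.0, 5.6]
gripper_width: 0.0216
```

```bash
python3 - <<'E'
from h import *
band([.4963,-.22,.055])
E
```

```text
t 12.95 pos [ 0.4976 -0.2238  0.1098] yaw_y 3.1189429868752767 tilt -0.9999968213166858 F [-0.9242  4.4396  6.3143] w 0.021400748331813966 j6 -0.539970229694312
band [ 0.4943 -0.2187  0.0562] px [10, 14] band-TCP in tool mm [ 5.2787 -3.1188 53.6329]
```

It leans about 5°, so this works. Continuing.

Call:
{"name": "send_rows", "arguments": {"targets": [{"slide":[-0.1,0,-0.02],"spin":0},{"slide":[-0.1,0,-0.01],"spin":0},{"slide":[-0.1,0,-0.01],"spin":0},{"slide":[-0.1,0,0],"spin":0},{"slide":[-0.1,0,0],"spin":0},{"slide":[-0.1,0,0],"spin":0},{"slide":[-0.1,0,0],"spin":0},{"slide":[-0.1,0,0],"spin":0},{"slide":[0,0,0],"spin":0}]}}

```text
t: 13.85
ee_pos: [0.4986, -0.2483, 0.1101]
eef_rot: [2.16, 2.279, 0.001]
force: [0.0, 3.0, 5.5]
gripper_width: 0.0212
```

```bash
python3 - <<'E'
from h import *
band([.4963,-.235,.055])
E
```

```text
Traceback (most recent call last):
  File "h.py", line 28, in band
    M=cv2.moments(m,True);out.append((n,(M["m10"]/M["m00"],M["m01"]/M["m00"]),int(M["m00"])))
                                         ~~~~~~~~^~~~~~~~~
ZeroDivisionError: float division by zero
```

```bash
sed -i 's/>130)/>90)/;s/>60))/>40))/' h.py; python3 - <<'E'
from h import *
try: band([.4963,-.232,.055])
except ZeroDivisionError: print("none")
P=np.array([.4963,-.232,.055])
for n in("side","scene"):
    im=cv2.cvtColor(read_camera(n),cv2.COLOR_BGR2HSV);m=(im[...,0]>10)&(im[...,0]<30)&(im[...,1]>90);p=proj(n,[P])[0];ys,xs=np.nonzero(m)
    d=np.hypot(xs-p[0],ys-p[1]);k=d<45;print(n,p,list(zip(xs[k],ys[k]))[:40])
E
```

```text
none
side [339.7033 325.8997] [(np.int64(335), np.int64(290)), (np.int64(340), np.int64(294)), (np.int64(372), np.int64(295)), (np.int64(337), np.int64(296)), (np.int64(341), np.int64(296)), (np.int64(352), np.int64(296)), (np.int64(358), np.int64(297)), (np.int64(368), np.int64(297)), (np.int64(373), np.int64(297)), (np.int64(351), np.int64(299)), (np.int64(359), np.int64(301)), (np.int64(356), np.int64(302)), (np.int64(334), np.int64(304)), (np.int64(364), np.int64(305)), (np.int64(346), np.int64(307)), (np.int64(337), np.int64(308)), (np.int64(358), np.int64(308)), (np.int64(356), np.int64(312)), (np.int64(333), np.int64(318)), (np.int64(333), np.int64(319)), (np.int64(335), np.int64(324)), (np.int64(339), np.int64(327))]
scene [284.7878 243.6455] [(np.int64(304), np.int64(207)), (np.int64(305), np.int64(207)), (np.int64(306), np.int64(207)), (np.int64(307), np.int64(207)), (np.int64(303), np.int64(208)), (np.int64(304), np.int64(208)), (np.int64(305), np.int64(208)), (np.int64(306), np.int64(208)), (np.int64(303), np.int64(209)), (np.int64(304), np.int64(209)), (np.int64(305), np
[... 241 characters left out ...]
.int64(305), np.int64(211)), (np.int64(306), np.int64(211)), (np.int64(302), np.int64(212)), (np.int64(303), np.int64(212)), (np.int64(304), np.int64(212)), (np.int64(305), np.int64(212)), (np.int64(306), np.int64(212)), (np.int64(304), np.int64(213)), (np.int64(305), np.int64(213)), (np.int64(287), np.int64(239)), (np.int64(288), np.int64(239)), (np.int64(285), np.int64(240)), (np.int64(286), np.int64(240)), (np.int64(287), np.int64(240)), (np.int64(288), np.int64(240)), (np.int64(281), np.int64(241)), (np.int64(282), np.int64(241)), (np.int64(283), np.int64(241)), (np.int64(284), np.int64(241)), (np.int64(285), np.int64(241)), (np.int64(286), np.int64(241)), (np.int64(287), np.int64(241))]
```

```bash
cat >> h.py <<'E'
def band1(prior,r=16,off=-.0035):
    n="scene";im=cv2.cvtColor(read_camera(n),cv2.COLOR_BGR2HSV);p=proj(n,[prior])[0]
    m=((im[...,0]>12)&(im[...,0]<28)&(im[...,1]>110)).astype(np.uint8)
    k=np.zeros_like(m);cv2.circle(k,tuple(int(v) for v in p),r,1,-1);m&=k
    ys,xs=np.nonzero(m);s,R=st();o,d=ray(n,(xs.mean(),ys.mean()))
    c=s["ee_pos"]+R[:,1]*off;b=o+d*(R[:,1]@(c-o))/(R[:,1]@d)
    e=R.T@(b-s["ee_pos"]);print("band px",len(xs),(xs.mean(),ys.mean()),"in tool mm",e*1e3,"lean",np.degrees(np.arctan2(e[0],e[2])))
E
python3 - <<'E'
from h import *
band1([.4963,-.232,.055])
E
```

```text
t 14.1 pos [ 0.4985 -0.2481  0.1101] yaw_y 3.105332323585463 tilt -0.9999986221922167 F [-0.252   2.4678  5.4305] w 0.02104126569263469 j6 -0.5769759246600702
band px 23 (np.float64(284.9130434782609), np.float64(241.34782608695653)) in tool mm [14.4016 -3.5    49.4336] lean 16.242515355488656
```

Call:
{"name": "send_rows", "arguments": {"targets": [{"slide":[-0.1,0,0],"spin":0},{"slide":[-0.07,0,0],"spin":0},{"slide":[0,0,0],"spin":0}]}}

```text
t: 14.4
ee_pos: [0.4986, -0.2531, 0.1096]
eef_rot: [2.16, 2.28, 0.0]
force: [-0.3, 1.9, 5.2]
gripper_width: 0.0214
```

Call:
{"name": "send_rows", "arguments": {"targets": [{"slide":[0,0,0],"spin":0},{"slide":[0,0,0],"spin":0},{"slide":[0,0,0],"spin":0},{"slide":[0,0,0],"spin":0},{"slide":[0,0,0],"spin":0}], "grip": 0, "newtons": 60}}

```text
t: 14.9
ee_pos: [0.4986, -0.2529, 0.1097]
eef_rot: [2.16, 2.28, 0.0]
force: [-0.2, 3.0, 5.2]
gripper_width: 0.0204
```

Call:
{"name": "send_rows", "arguments": {"targets": [{"slide":[0,0,-0.2],"spin":0},{"slide":[0,0,-0.3],"spin":0},{"slide":[0,0,-0.4],"spin":0},{"slide":[0,0,0],"spin":0}]}}

```text
t: 15.3
ee_pos: [0.4991, -0.2534, 0.1384]
eef_rot: [2.159, 2.278, 0.0]
force: [0.6, 0.1, -5.9]
gripper_width: 0.0203
```

```bash
python3 - <<'E'
from h import *
s,R=st();p=s["ee_pos"]
band1(p+R@np.array([.017,-.003,.05]))
E
```

```text
t 15.3 pos [ 0.4991 -0.2534  0.1384] yaw_y 3.097886364385033 tilt -0.999995414363598 F [ 0.5757  0.1148 -5.8755] w 0.020347099637435414 j6 -0.5844073565093156
t 15.35 pos [ 0.4989 -0.2532  0.1376] yaw_y 3.1024390825806982 tilt -0.9999973959407743 F [-0.1952  0.331  -6.5375] w 0.020460557787156677 j6 -0.5844034668393027
band px 25 (np.float64(283.48), np.float64(232.52)) in tool mm [15.1195 -3.5    48.5922] lean 17.283592596491513
```

The shaft is held leaning about 16° and lifted. I'll raise it more, turn to the press's axes and carry it in from the robot's side of the lever.

Call:
{"name": "send_rows", "arguments": {"targets": [{"slide":[0,0.0,-0.4],"spin":0.4},{"slide":[0,0,-0.4],"spin":0.4},{"slide":[0,0,-0.4],"spin":0.4},{"slide":[0,0,-0.05],"spin":0.4},{"slide":[0,0,0],"spin":0.4},{"slide":[0,0,0],"spin":0.4},{"slide":[0,0,0],"spin":0.4},{"slide":[0,0,0],"spin":0}]}}

```text
t: 16.15
ee_pos: [0.4982, -0.2526, 0.1733]
eef_rot: [-2.47, -1.94, 0.001]
force: [-0.5, 0.7, -6.5]
gripper_width: 0.0204
```

```bash
cat >> h.py <<'E'
BED=np.array([.4862,.1603]);XP=np.array([np.cos(1.333),np.sin(1.333)]);YP=np.array([-XP[1],XP[0]])
def W(x,y,z): return np.r_[BED+XP*x*1e-3+YP*y*1e-3,z*1e-3]
def where():
    s,R=st();d=s["ee_pos"][:2]-BED;print("press frame mm",d@XP*1e3,d@YP*1e3,s["ee_pos"][2]*1e3,"F press",s["force"][:2]@XP,s["force"][:2]@YP,s["force"][2],"yaw err",np.degrees(np.arctan2(R[1,1],R[0,1])-(1.333-np.pi/2)))
    return s,R
E
python3 - <<'E'
from h import *
where(); go(W(-85,30,176))
E
```

```text
t 16.15 pos [ 0.4982 -0.2526  0.1733] yaw_y -13.707031613328608 tilt -0.9999995759714971 F [-0.526   0.7464 -6.4762] w 0.020384355760362644 j6 -0.2908502106172988
press frame mm -398.47850665628124 -108.9473399482576 173.2983286483331 F press 0.6014515400395676 0.686971832031968 -6.476242353563897 yaw err -0.08230570426734302
t 16.15 pos [ 0.4982 -0.2526  0.1733] yaw_y -13.707031613328608 tilt -0.9999995759714971 F [-0.526   0.7464 -6.4762] w 0.020384355760362644 j6 -0.2908502106172988
slide units total [10.4426 -4.6467 -0.0854]
```

Call:
{"name": "send_rows", "arguments": {"targets": [{"slide":[0.5,-0.5,0],"spin":0},{"slide":[0.7,-0.8,0],"spin":0},{"slide":[0.7,-0.8,0],"spin":0},{"slide":[0.7,-0.8,0],"spin":0},{"slide":[0.7,-0.8,0],"spin":0},{"slide":[0.7,-0.8,0],"spin":0},{"slide":[0.7,-0.15,-0.1],"spin":0},{"slide":[0.8,0,0],"spin":0},{"slide":[0.8,0,0],"spin":0},{"slide":[0.8,0,0],"spin":0},{"slide":[0.8,0,0],"spin":0},{"slide":[0.8,0,0],"spin":0}]}}

```text
t: 17.35
ee_pos: [0.4246, 0.0349, 0.1768]
eef_rot: [2.469, 1.942, -0.0]
force: [0.8, 0.5, -6.4]
gripper_width: 0.0205
```

Call:
{"name": "send_rows", "arguments": {"targets": [{"slide":[0.7,0,0],"spin":0},{"slide":[0.5,0,0],"spin":0},{"slide":[0.3,0,0],"spin":0},{"slide":[0.1,0,0],"spin":0},{"slide":[0,0,0],"spin":0}]}}

```text
t: 17.85
ee_pos: [0.4359, 0.0804, 0.1767]
eef_rot: [2.47, 1.942, -0.001]
force: [0.4, 0.1, -6.3]
gripper_width: 0.0204
```

```bash
python3 - <<'E'
from h import *
s,R=where();band1(s["ee_pos"]+R@np.array([.015,-.003,.05])); go(W(-72,2,176))
E
```

```text
t 17.85 pos [0.4359 0.0804 0.1767] yaw_y -13.646798394099147 tilt -0.9999998151789223 F [ 0.4127  0.0869 -6.2522] w 0.02043845475361119 j6 0.34409210671004065
press frame mm -89.48265585481917 30.106576815522505 176.72097668697893 F press 0.18163748234311786 -0.38060071677388213 -6.252192826253621 yaw err -0.02207248503788073
t 17.9 pos [0.4359 0.0801 0.1768] yaw_y -13.684575088867332 tilt -0.9999997916900955 F [-0.3309  0.5861 -7.3606] w 0.020308492667785626 j6 0.344085431860049
band px 0 (np.float64(nan), np.float64(nan)) in tool mm [nan nan nan] lean nan
t 17.9 pos [0.4359 0.0801 0.1768] yaw_y -13.684575088867332 tilt -0.9999997916900955 F [-0.3309  0.5861 -7.3606] w 0.020308492667785626 j6 0.344085431860049
slide units total [0.5947 0.9337 0.026 ]h.py:35: RuntimeWarning: Mean of empty slice.
  ys,xs=np.nonzero(m);s,R=st();o,d=ray(n,(xs.mean(),ys.mean()))
  ret = ret.dtype.type(ret / rcount)
h.py:37: RuntimeWarning: Mean of empty slice.
  e=R.T@(b-s["ee_pos"]);print("band px",len(xs),(xs.mean(),ys.mean()),"in tool mm",e*1e3,"lean",np.degrees(np.arctan2(e[0],e[2])))
```

Call:
{"name": "send_rows", "arguments": {"targets": [{"slide":[0,0.3,0],"spin":0},{"slide":[0,0.35,0],"spin":0},{"slide":[0,0.28,0],"spin":0},{"slide":[0,0,0],"spin":0},{"slide":[0.2,0,0],"spin":0},{"slide":[0.2,0,0],"spin":0},{"slide":[0.15,0,0],"spin":0},{"slide":[0,0,0],"spin":0}]}}

```text
t: 18.7
ee_pos: [0.4669, 0.0909, 0.1769]
eef_rot: [-2.469, -1.943, -0.0]
force: [0.2, 0.2, -7.2]
gripper_width: 0.0204
```

Call:
{"name": "send_rows", "arguments": {"targets": [{"slide":[0.05,0,0],"spin":0},{"slide":[0.05,0,0],"spin":0},{"slide":[0,0,0],"spin":0}]}}

```text
t: 19.0
ee_pos: [0.4677, 0.093, 0.1769]
eef_rot: [2.47, 1.941, 0.0]
force: [0.2, -0.2, -6.0]
gripper_width: 0.0206
```

```bash
python3 - <<'E'
from h import *
s,R=where()
a=cv2.resize(read_camera("side")[80:260,220:340],None,fx=3.3,fy=3.3,interpolation=cv2.INTER_CUBIC)
b=cv2.resize(read_camera("scene")[180:420,310:470],(396,594),interpolation=cv2.INTER_CUBIC)
cv2.imwrite("pics/p1.png",np.hstack([a,b]))
E
```

```text
t 19.0 pos [0.4677 0.093  0.1769] yaw_y -13.674203095929718 tilt -0.9999999968532227 F [ 0.2428 -0.1575 -6.0481] w 0.020562519324794904 j6 0.3636736647137495
press frame mm -69.73353598834207 2.173431745719073 176.9149400653712 F press -0.09583949595389746 -0.2730552164712399 -6.048101698943433 yaw err -0.049477186868451796
```

View pics/p1.png

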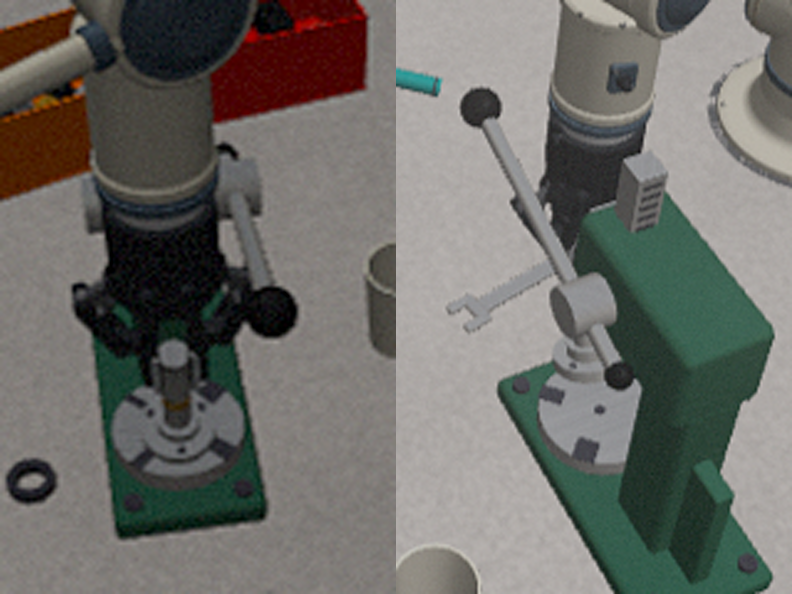

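The shaft is above the plate, its flange over the plate's front half (side crop (180,425)), with no contact with the head. I'll lower it until I feel contact.

Call:
{"name": "send_rows", "arguments": {"targets": [{"slide":[0.05,0,0],"spin":0},{"slide":[0.04,0,0],"spin":0},{"slide":[0,0,0.2],"spin":0},{"slide":[0,0,0.2],"spin":0},{"slide":[0,0,0.15],"spin":0},{"slide":[0,0,0.08],"spin":0},{"slide":[0,0,0],"spin":0}]}}

```text
t: 19.8
ee_pos: [0.468, 0.0955, 0.1572]
eef_rot: [-2.47, -1.941, 0.002]
force: [0.5, 0.6, -6.3]
gripper_width: 0.0207
```

Call:
{"name": "send_rows", "arguments": {"targets": [{"slide":[0,0,0.06],"spin":0},{"slide":[0,0,0.06],"spin":0},{"slide":[0,0,0],"spin":0}]}}

```text
t: 20.1
ee_pos: [0.4683, 0.0955, 0.1542]
eef_rot: [-2.47, -1.941, 0.0]
force: [-0.9, -0.2, -5.8]
gripper_width: 0.0209
```

```bash
python3 - <<'E'
from h import *
where()
E
```

```text
t 20.1 pos [0.4683 0.0955 0.1542] yaw_y -13.681962037381014 tilt -0.9999999803727588 F [-0.8962 -0.1708 -5.8124] w 0.02092660237164149 j6 0.36885475647652954
press frame mm -67.16695821878567 2.167527003520237 154.19990408636676 F press -0.3770581860011135 0.8307188042049339 -5.812416259814323 yaw err -0.05723612831974953
```

Call:
{"name": "send_rows", "arguments": {"targets": [{"slide":[0,0,0.04],"spin":0},{"slide":[0,0,0.04],"spin":0},{"slide":[0,0,0],"spin":0}]}}

```text
t: 20.4
ee_pos: [0.4684, 0.0956, 0.1523]
eef_rot: [2.47, 1.941, 0.001]
force: [-1.2, 0.0, -5.0]
gripper_width: 0.0205
```

Call:
{"name": "send_rows", "arguments": {"targets": [{"slide":[0,0,0.04],"spin":0},{"slide":[0,0,0.03],"spin":0},{"slide":[0,0,0],"spin":0}]}}

```text
t: 20.7
ee_pos: [0.4688, 0.0956, 0.152]
eef_rot: [2.469, 1.94, 0.003]
force: [-2.7, -0.6, 6.2]
gripper_width: 0.0202
```

Contact at z=152 mm, as predicted. I'll release gently: loosen the grip first, then open.

Call:
{"name": "send_rows", "arguments": {"targets": [{"slide":[0,0,0],"spin":0},{"slide":[0,0,0],"spin":0},{"slide":[0,0,0],"spin":0},{"slide":[0,0,0],"spin":0}], "grip": 25, "newtons": 20}}

```text
t: 21.1
ee_pos: [0.4689, 0.0956, 0.1519]
eef_rot: [2.469, 1.94, 0.004]
force: [-3.0, -0.8, 5.7]
gripper_width: 0.0214
```

Call:
{"name": "send_rows", "arguments": {"targets": [{"slide":[0,0,0],"spin":0},{"slide":[0,0,0],"spin":0},{"slide":[0,0,0],"spin":0},{"slide":[0,0,0],"spin":0},{"slide":[0,0,0],"spin":0}], "grip": 45}}

```text
t: 21.6
ee_pos: [0.4683, 0.0956, 0.1497]
eef_rot: [-2.47, -1.941, 0.0]
force: [-0.2, 0.3, -0.5]
gripper_width: 0.0385
```

```bash
python3 - <<'E'
from h import *
where()
for n in("side","scene"): cv2.imwrite(f"pics/r_{n}.png",read_camera(n))
im=cv2.imread("pics/r_side.png");h=cv2.cvtColor(im,cv2.COLOR_BGR2HSV)
m=(h[...,0]>12)&(h[...,0]<28)&(h[...,1]>110);ys,xs=np.nonzero(m[170:240,240:310]);print(list(zip(xs+240,ys+170)))
print(proj("side",[W(-38,2,102),W(-38,2,175),W(-55,2,100)]))
E
```

```text
t 21.6 pos [0.4683 0.0956 0.1497] yaw_y -13.682082038598862 tilt -0.9999999937707599 F [-0.1734  0.3384 -0.4779] w 0.038507833122548595 j6 0.36886611541552644
press frame mm -67.12490829857137 2.1101580687098727 149.7259153695386 F press 0.2880595619223007 0.24826102487834478 -0.47786530725144605 yaw err -0.057356129537597215
[(np.int64(260), np.int64(170)), (np.int64(285), np.int64(170)), (np.int64(306), np.int64(170)), (np.int64(254), np.int64(171)), (np.int64(268), np.int64(171)), (np.int64(255), np.int64(173)), (np.int64(281), np.int64(174)), (np.int64(284), np.int64(174)), (np.int64(271), np.int64(175)), (np.int64(274), np.int64(175)), (np.int64(280), np.int64(175)), (np.int64(261), np.int64(176)), (np.int64(302), np.int64(176)), (np.int64(281), np.int64(177)), (np.int64(295), np.int64(178)), (np.int64(248), np.int64(180)), (np.int64(282), np.int64(180)), (np.int64(246), np.int64(181)), (np.int64(269), np.int64(181)), (np.int64(272), np.int64(181)), (np.int64(265), np.int64(185)), (np.int64(251), np.int64(187)), (np.int64(282), np.int64(190)), (np.int64(286), np.int64(190)), (np
[... 192 characters left out ...]
.int64(271), np.int64(202)), (np.int64(274), np.int64(202)), (np.int64(275), np.int64(202)), (np.int64(276), np.int64(202)), (np.int64(270), np.int64(203)), (np.int64(271), np.int64(203)), (np.int64(272), np.int64(203)), (np.int64(273), np.int64(203)), (np.int64(274), np.int64(203)), (np.int64(275), np.int64(203)), (np.int64(276), np.int64(203)), (np.int64(270), np.int64(204)), (np.int64(271), np.int64(204)), (np.int64(272), np.int64(204)), (np.int64(273), np.int64(204)), (np.int64(274), np.int64(204)), (np.int64(275), np.int64(204)), (np.int64(276), np.int64(204)), (np.int64(272), np.int64(205)), (np.int64(273), np.int64(205))]
[[273.5923 205.0438]
 [271.6832 185.0536]
 [274.4332 210.4592]]
```

Call:
{"name": "send_rows", "arguments": {"targets": [{"slide":[-0.3,0,0],"spin":0},{"slide":[-0.45,0,0],"spin":0},{"slide":[0,-0.45,0],"spin":0},{"slide":[0,-0.5,0],"spin":0},{"slide":[-1,0,0],"spin":0},{"slide":[-1,0,0],"spin":0},{"slide":[-1,0,0],"spin":0},{"slide":[0,0,0],"spin":-1},{"slide":[0,0,0],"spin":-1},{"slide":[0,0,0],"spin":-1},{"slide":[0,0,0],"spin":-1},{"slide":[0,0,0],"spin":-1}]}}

```text
t: 22.9
ee_pos: [0.4136, -0.008, 0.1499]
eef_rot: [1.879, 2.517, -0.0]
force: [0.2, 0.3, -0.3]
gripper_width: 0.0385
```

Call:
{"name": "send_rows", "arguments": {"targets": [{"slide":[0,0,0],"spin":-1},{"slide":[0,0,0],"spin":-1},{"slide":[0,0,0],"spin":-1},{"slide":[0,0,0],"spin":-1},{"slide":[0,0,0],"spin":-1},{"slide":[0,0,0],"spin":-1},{"slide":[0,0,0],"spin":-1},{"slide":[0,0,0],"spin":-1},{"slide":[0,0,0],"spin":-1},{"slide":[0,0,0],"spin":-1},{"slide":[0,0,0],"spin":0}], "grip": 100}}

```text
t: 24.0
ee_pos: [0.4137, -0.0078, 0.1499]
eef_rot: [0.374, 3.119, -0.0]
force: [0.4, -0.4, -0.5]
gripper_width: 0.0853
```

```bash
python3 - <<'E'
from h import *
where()
def cent(im,x0,y0,x1,y1):
    h=cv2.cvtColor(im,cv2.COLOR_BGR2HSV);m=((h[...,0]>12)&(h[...,0]<28)&(h[...,1]>110)&(h[...,2]>50)).astype(np.uint8)
    m=cv2.morphologyEx(m,cv2.MORPH_OPEN,np.ones((2,2),np.uint8))
    ys,xs=np.nonzero(m[y0:y1,x0:x1]);return xs.mean()+x0,ys.mean()+y0,len(xs)
t3=cv2.imread("pics/t3.png");s3=cv2.resize(t3[:,:400],(90,90),interpolation=cv2.INTER_AREA)
a=cent(s3,15,35,60,70);px=(a[0]+295,a[1]+250);print("t3 band",px,a[2])
best=min(np.arange(.04,.08,.0005),key=lambda z:np.hypot(*(onz("side",px,z)[:2]-np.array([.4944,-.1728]))))
q=onz("side",px,best);print("band z",best,q)
im=read_camera("side");c=cent(im,255,185,295,225);b=onz("side",c[:2],.045+best)[:2]
print("now",c,"press xy mm",(b-BED)@XP*1e3,(b-BED)@YP*1e3)
cv2.imwrite("pics/r2.png",im)
go(W(-180,6,44))
f=[W(0,0,0)[:2]]
E
```

```text
t 24.0 pos [ 0.4137 -0.0078  0.1499] yaw_y 76.32406433322514 tilt -0.9999999338210538 F [ 0.4253 -0.4064 -0.5004] w 0.08533938836246677 j6 -1.433102180335503
press frame mm -180.47559393472804 30.852395089711 149.93294907516102 F press -0.294799842054795 -0.5090717776196791 -0.5004361693868542 yaw err 89.9487902422864
t3 band (np.float64(327.8), np.float64(306.15999999999997)) 25
band z 0.04800000000000001 [ 0.4946 -0.1728  0.048 ]
now (np.float64(nan), np.float64(nan), 0) press xy mm nan nan
t 24.05 pos [ 0.4137 -0.0078  0.1499] yaw_y 76.14270328470201 tilt -0.9999999460550781 F [ 0.7279  0.0248 -0.1211] w 0.08554707465209165 j6 -1.4297527059837425
slide units total [-0.8268  0.0173  3.5312]<stdin>:6: RuntimeWarning: Mean of empty slice.
  ret = ret.dtype.type(ret / rcount)
```

```bash
python3 - <<'E'
from h import *
pf=lambda q:(((q[:2]-BED)@XP*1e3).round(1),((q[:2]-BED)@YP*1e3).round(1))
print("shaft",pf(onz("side",(273,203.3),.093)))
for p in((243,284),(250,281),(298,266),(306,263),(306,270)): print("spanner",pf(onz("side",p,.004)))
for p in((261,240),(299,236)): print("base front",pf(onz("side",p,.0)))
for p in((230,225),(358,248)): print("bearing",pf(onz("side",p,.006)))
E
```

```text
shaft (np.float64(-23.5), np.float64(2.4))
spanner (np.float64(-200.2), np.float64(104.7))
spanner (np.float64(-194.3), np.float64(86.6))
spanner (np.float64(-169.6), np.float64(-39.3))
spanner (np.float64(-163.8), np.float64(-61.1))
spanner (np.float64(-185.3), np.float64(-57.6))
base front (np.float64(-66.1), np.float64(46.2))
base front (np.float64(-69.8), np.float64(-57.2))
bearing (np.float64(-4.5), np.float64(125.0))
bearing (np.float64(-140.7), np.float64(-204.9))
```

Call:
{"name": "send_rows", "arguments": {"targets": [{"slide":[-0.4,0,0.6],"spin":0},{"slide":[-0.43,0,0.8],"spin":0},{"slide":[0,0,0.9],"spin":0},{"slide":[0,0,0.9],"spin":0},{"slide":[0,0,0.6],"spin":0},{"slide":[0,0,0.4],"spin":0},{"slide":[0,0,0.2],"spin":0},{"slide":[0,0,0],"spin":0}]}}

```text
t: 24.85
ee_pos: [0.438, -0.0131, 0.0176]
eef_rot: [-0.376, -3.118, 0.0]
force: [0.5, 0.0, 0.5]
gripper_width: 0.0853
```

Call:
{"name": "send_rows", "arguments": {"targets": [{"slide":[0,0,0.1],"spin":0},{"slide":[0,0,0.1],"spin":0},{"slide":[0,0,0],"spin":0}]}}

```text
t: 25.15
ee_pos: [0.4384, -0.0129, 0.0121]
eef_rot: [0.374, 3.119, -0.0]
force: [-0.6, 0.6, -0.4]
gripper_width: 0.0855
```

Call:
{"name": "send_rows", "arguments": {"targets": [{"slide":[0,0,0.1],"spin":0},{"slide":[0,0,0.1],"spin":0},{"slide":[0,0,0],"spin":0}]}}

```text
t: 25.45
ee_pos: [0.4379, -0.0129, 0.0053]
eef_rot: [-0.374, -3.118, 0.0]
force: [0.7, -0.6, -0.6]
gripper_width: 0.0858
```

Call:
{"name": "send_rows", "arguments": {"targets": [{"slide":[0,0,0.1],"spin":0},{"slide":[0,0,0.1],"spin":0},{"slide":[0,0,0],"spin":0}]}}

```text
t: 25.75
ee_pos: [0.4378, -0.0129, -0.0007]
eef_rot: [-0.374, -3.118, 0.0]
force: [-0.0, -1.0, -0.9]
gripper_width: 0.085
```

Call:
{"name": "send_rows", "arguments": {"targets": [{"slide":[0,0,0.06],"spin":0},{"slide":[0,0,0.06],"spin":0},{"slide":[0,0,0],"spin":0}]}}

```text
t: 26.05
ee_pos: [0.4381, -0.0129, -0.004]
eef_rot: [-0.374, -3.119, -0.0]
force: [0.6, -0.0, -0.2]
gripper_width: 0.0854
```

The fingertips are about 5 mm behind the TCP when fully open. I'll raise so the tips run 3 mm above the plate, then push the flange in with the finger's back.

Call:
{"name": "send_rows", "arguments": {"targets": [{"slide":[0,0,-0.8],"spin":0},{"slide":[0,0,-0.77],"spin":0},{"slide":[0,0,0],"spin":0},{"slide":[0,0.4,0],"spin":0},{"slide":[0,0.5,0],"spin":0},{"slide":[0,0.5,0],"spin":0},{"slide":[0,0.3,0],"spin":0},{"slide":[0,0.1,0],"spin":0},{"slide":[0,0,0],"spin":0}]}}

```text
t: 26.95
ee_pos: [0.4507, 0.04, 0.0427]
eef_rot: [-0.373, -3.118, 0.0]
force: [-0.3, 0.5, 0.4]
gripper_width: 0.0856
```

```bash
python3 - <<'E'
from h import *
where()
E
```

```text
t 26.95 pos [0.4507 0.04   0.0427] yaw_y 76.37369731432099 tilt -0.9999991935003885 F [-0.3255  0.5468  0.3764] w 0.08560954472829979 j6 -1.31961053710164
press frame mm -125.30282489248692 6.206903987867205 42.658595156355034 F press 0.4546933838172261 0.44512238039029906 0.3764428592012432 yaw err 89.99842322338226
```

Call:
{"name": "send_rows", "arguments": {"targets": [{"slide":[0,0.1,0],"spin":0},{"slide":[0,0.1,0],"spin":0},{"slide":[0,0.1,0],"spin":0},{"slide":[0,0.1,0],"spin":0},{"slide":[0,0.1,0],"spin":0}]}}

```text
t: 27.45
ee_pos: [0.4546, 0.0533, 0.0437]
eef_rot: [0.375, 3.119, -0.003]
force: [-1.1, -5.7, 2.2]
gripper_width: 0.0855
```

Call:
{"name": "send_rows", "arguments": {"targets": [{"slide":[0,0.1,0],"spin":0},{"slide":[0,0.1,0],"spin":0},{"slide":[0,0.1,0],"spin":0},{"slide":[-0.01,0.1,0],"spin":0}]}}

```text
t: 27.85
ee_pos: [0.4577, 0.0647, 0.0438]
eef_rot: [0.376, 3.119, -0.004]
force: [-1.7, -6.9, 1.3]
gripper_width: 0.0852
```

Call:
{"name": "send_rows", "arguments": {"targets": [{"slide":[-0.02,0.08,0],"spin":0},{"slide":[-0.02,0.08,0],"spin":0},{"slide":[0,0.06,0],"spin":0},{"slide":[0,0.05,0],"spin":0}]}}

```text
t: 28.25
ee_pos: [0.4608, 0.0722, 0.0438]
eef_rot: [0.375, 3.119, -0.004]
force: [-2.5, -6.0, 1.9]
gripper_width: 0.0856
```

```bash
python3 - <<'E'
from h import *
where()
E
```

```text
t 28.25 pos [0.4608 0.0722 0.0438] yaw_y 76.27381561736128 tilt -0.9999971349328013 F [-2.5285 -5.9944  1.9374] w 0.08561787144800972 j6 -1.2467815460772607
press frame mm -91.56829544792973 3.9514435734621793 43.76776367392563 F press -6.421301149204853 1.0453335984694168 1.9373537534393392 yaw err 89.89854152642255
```

Call:
{"name": "send_rows", "arguments": {"targets": [{"slide":[0,0.06,0],"spin":0},{"slide":[0,0.05,0],"spin":0},{"slide":[0,0.04,0],"spin":0},{"slide":[0,0,0],"spin":0}]}}

```text
t: 28.65
ee_pos: [0.462, 0.0767, 0.0438]
eef_rot: [0.375, 3.119, -0.003]
force: [-1.2, -5.6, 1.6]
gripper_width: 0.0854
```

```bash
python3 - <<'E'
from h import *
where()
E
```

```text
t 28.65 pos [0.462  0.0767 0.0438] yaw_y 76.2778850326655 tilt -0.9999975541698688 F [-1.2002 -5.5716  1.5606] w 0.08537528979461079 j6 -1.2377167845158377
press frame mm -86.97895954809137 3.8659155222916985 43.76175493293055 F press -5.697539159945736 -0.14607648042044977 1.5606107735742047 yaw err 89.90261094172675
```

Call:
{"name": "send_rows", "arguments": {"targets": [{"slide":[0,-0.1,0],"spin":0},{"slide":[0,-0.3,0],"spin":0},{"slide":[0,-0.7,0],"spin":0},{"slide":[0,-1,0],"spin":0},{"slide":[0.5,-1,0],"spin":0},{"slide":[1,0,-0.5],"spin":0},{"slide":[1,0,-1],"spin":0},{"slide":[1,0,-1],"spin":0},{"slide":[1,0,-1],"spin":0},{"slide":[0,0,-1],"spin":0},{"slide":[0,0,-1],"spin":0}]}}

```text
t: 29.75
ee_pos: [0.3079, 0.0192, 0.2101]
eef_rot: [0.373, 3.116, 0.001]
force: [0.2, -0.7, 0.2]
gripper_width: 0.0852
```

```bash
python3 - <<'E'
from h import *
where()
s=read_camera("side");c=read_camera("scene")
cv2.imwrite("pics/q_side.png",s);cv2.imwrite("pics/q_scene.png",c)
a=cv2.resize(s[155:235,240:310],(525,600),interpolation=cv2.INTER_CUBIC)   # 7.5x
b=cv2.resize(c[300:400,355:400],(270,600),interpolation=cv2.INTER_CUBIC)   # 6x
cv2.imwrite("pics/q.png",np.hstack([a,b]))
E
```

```text
t 29.75 pos [0.3079 0.0192 0.2101] yaw_y 76.34349927895515 tilt -0.9999957711334005 F [ 0.2079 -0.7176  0.1943] w 0.08523781987608475 j6 -1.3806078148052916
press frame mm -179.0885730082796 140.04175762818903 210.05353393262916 F press -0.6484687544031196 -0.37105373631596533 0.19428919605563258 yaw err 89.9682251880164
```

View pics/q.png

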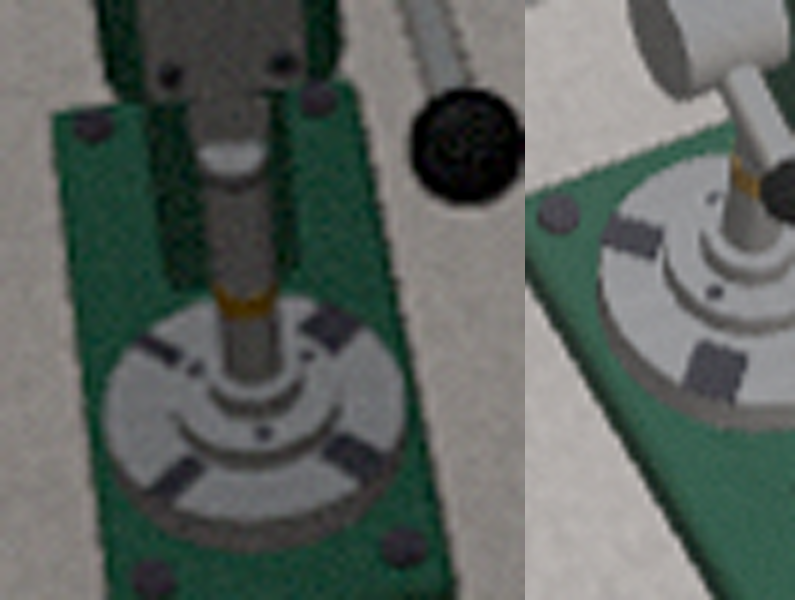

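The shaft stands upright on the plate, its tip just under the ram (crop (233,157)). The lower edge of the flange's foot reaches (258,467), and the plate spans x 103–406. I'll compare with the projected model.

```bash
python3 - <<'E'
from h import *
f=lambda P:((proj("side",P)-[240,155])*7.5)
g=lambda P:((proj("scene",P)-[355,300])*6+[525,0])
t=np.linspace(0,2*np.pi,181)
def circ(x,y,z,r):return np.array([W(x+r*np.cos(a),y+r*np.sin(a),z) for a in t])
def ext(p):return "x %.0f..%.0f y %.0f..%.0f"%(p[:,0].min(),p[:,0].max(),p[:,1].min(),p[:,1].max())
print("plate",ext(f(circ(0,0,45,55))),"| scene",ext(g(circ(0,0,45,55))),"screw",f([W(0,0,45)]))
for x,y in((0,0),(4,0),(-4,0),(0,4)):
    print((x,y),"foot",ext(f(circ(x,y,45,30))),"fltop",ext(f(circ(x,y,57,30))),"tip",ext(f(circ(x,y,175,11))),"| scene foot",ext(g(circ(x,y,45,30))),"hubtop",ext(g(circ(x,y,69,17))))
E
```

```text
plate x 103..406 y 292..520 | scene x 599..900 y 153..405 screw [[255.0272 402.8728]]
(0, 0) foot x 172..338 y 342..466 fltop x 169..336 y 320..444 tip x 197..263 y 121..167 | scene foot x 667..831 y 208..345 hubtop x 709..803 y 198..276
(4, 0) foot x 171..336 y 334..457 fltop x 168..335 y 312..435 tip x 196..262 y 113..159 | scene foot x 672..837 y 216..354 hubtop x 714..809 y 207..285
(-4, 0) foot x 173..339 y 350..474 fltop x 171..338 y 328..452 tip x 199..265 y 129..176 | scene foot x 662..825 y 200..336 hubtop x 703..797 y 190..268
(0, 4) foot x 161..327 y 343..467 fltop x 158..325 y 321..445 tip x 185..251 y 122..169 | scene foot x 676..840 y 204..341 hubtop x 718..813 y 195..273
```

```bash
python3 - <<'E'
from h import *
s=cv2.cvtColor(cv2.imread("pics/q_side.png"),cv2.COLOR_BGR2GRAY);c=cv2.cvtColor(cv2.imread("pics/q_scene.png"),cv2.COLOR_BGR2GRAY)
print("side cols 273-276 rows 205-226");print(list(zip(range(205,227),s[205:227,273:277].mean(1).round())))
print("side tip cols 269-273 rows 168-184");print(list(zip(range(168,185),s[168:185,269:274].mean(1).round())))
print("scene cols 390-394 rows 340-362");print(list(zip(range(340,362),c[340:362,390:394].mean(1).round())))
for x in(0,-2,-4):
    y=-1;t=np.linspace(0,2*np.pi,3601)
    C=lambda z,r:np.array([W(x+r*np.cos(a),y+r*np.sin(a),z) for a in t])
    r=[x]
    for n,col in(("side",274.5),("scene",391.5)):
        for z,R in((45,30),(57,30)):
            p=proj(n,C(z,R));k=abs(p[:,0]-col)<.3;r.append(p[k,1].max().round(1))
    p=proj("side",C(175,11));r.append(p[:,1].max().round(1));print("x, side foot,fltop, scene foot,fltop, tip:",*r)
E
```

```text
side cols 273-276 rows 205-226
[(205, np.float64(65.0)), (206, np.float64(92.0)), (207, np.float64(104.0)), (208, np.float64(68.0)), (209, np.float64(54.0)), (210, np.float64(68.0)), (211, np.float64(92.0)), (212, np.float64(74.0)), (213, np.float64(86.0)), (214, np.float64(100.0)), (215, np.float64(60.0)), (216, np.float64(54.0)), (217, np.float64(75.0)), (218, np.float64(108.0)), (219, np.float64(106.0)), (220, np.float64(102.0)), (221, np.float64(104.0)), (222, np.float64(107.0)), (223, np.float64(101.0)), (224, np.float64(70.0)), (225, np.float64(56.0)), (226, np.float64(59.0))]
side tip cols 269-273 rows 168-184
[(168, np.float64(60.0)), (169, np.float64(62.0)), (170, np.float64(58.0)), (171, np.float64(60.0)), (172, np.float64(57.0)), (173, np.float64(66.0)), (174, np.float64(95.0)), (175, np.float64(113.0)), (176, np.float64(113.0)), (177, np.float64(102.0)), (178, np.float64(61.0)), (179, np.float64(39.0)), (180, np.float64(46.0)), (181, np.float64(62.0)), (182, np.float64(59.0)), (183, np.float64(58.0)), (184, np.float64(59.0))]
scene cols 390-394 rows 340-362
[(340, np.float64(89.0)), (341, np.float64(96.0)), (342, np.float64(132.0)), (343, np.float64(149.0)), (344, np.float64(128.0)), (345, np.float64(99.0)), (346, np.float64(93.0)), (347, np.float64(114.0)), (348, np.float64(141.0)), (349, np.float64(148.0)), (350, np.float64(147.0)), (351, np.float64(148.0)), (352, np.float64(140.0)), (353, np.float64(111.0)), (354, np.float64(95.0)), (355, np.float64(102.0)), (356, np.float64(138.0)), (357, np.float64(154.0)), (358, np.float64(130.0)), (359, np.float64(104.0)), (360, np.float64(103.0)), (361, np.float64(108.0))]
x, side foot,fltop, scene foot,fltop, tip: 0 217.1 214.1 357.6 354.4 177.3
x, side foot,fltop, scene foot,fltop, tip: -2 217.6 214.7 356.9 353.7 177.8
x, side foot,fltop, scene foot,fltop, tip: -4 218.2 215.2 356.2 353.0 178.4
```

The plate matches its projection. For the shaft, the side camera says about −2 mm, the scene camera about −4 mm and the arm's readings 0, all along the press axis. I'll nudge it 2.5 mm further in with the same push.

Call:
{"name": "send_rows", "arguments": {"targets": [{"slide":[0,0,1],"spin":0},{"slide":[0,0,1],"spin":0},{"slide":[-1,0,1],"spin":0},{"slide":[-1,0,1],"spin":0},{"slide":[-1,0,1],"spin":0},{"slide":[-1,0,0.5],"spin":0},{"slide":[-0.5,1,0],"spin":0},{"slide":[0,0.9,0],"spin":0},{"slide":[0,0.6,0],"spin":0},{"slide":[0,0.2,0],"spin":0},{"slide":[0,0,0],"spin":0}]}}

```text
t: 30.95
ee_pos: [0.4585, 0.0662, 0.0426]
eef_rot: [-0.372, -3.118, 0.001]
force: [0.1, 0.3, 0.6]
gripper_width: 0.0851
```

```bash
python3 - <<'E'
from h import *
where()
E
```

```text
t 30.95 pos [0.4585 0.0662 0.0426] yaw_y 76.39076940225793 tilt -0.9999991012073348 F [0.1113 0.3139 0.5837] w 0.08514247202282739 j6 -1.2633316664116325
press frame mm -98.03039835903107 4.772766532250718 42.614163144392606 F press 0.3313255214390319 -0.03423781046853184 0.5836777703682059 yaw err 90.01549531131919
```

Call:
{"name": "send_rows", "arguments": {"targets": [{"slide":[0,0.15,0],"spin":0},{"slide":[0,0.1,0],"spin":0},{"slide":[0,0.08,0],"spin":0},{"slide":[0,0.06,0],"spin":0},{"slide":[0,0.05,0],"spin":0},{"slide":[0,0,0],"spin":0}]}}

```text
t: 31.55
ee_pos: [0.4622, 0.0777, 0.0438]
eef_rot: [0.375, 3.119, -0.003]
force: [-1.4, -4.5, 1.8]
gripper_width: 0.0849
```

```bash
python3 - <<'E'
from h import *
where()
E
```

```text
t 31.55 pos [0.4622 0.0777 0.0438] yaw_y 76.2775187353056 tilt -0.9999975570098799 F [-1.3564 -4.456   1.7882] w 0.0849263777205854 j6 -1.2355113199425365
press frame mm -85.90395830182318 3.902515326813219 43.76958429241198 F press -4.650092948562352 0.2686260268873337 1.7882412979085673 yaw err 89.90224464436686
```

Call:
{"name": "send_rows", "arguments": {"targets": [{"slide":[0,0.04,0],"spin":0},{"slide":[0,0,0],"spin":0},{"slide":[0,-0.1,0],"spin":0},{"slide":[0,-0.3,0],"spin":0},{"slide":[0,-0.8,0],"spin":0},{"slide":[0,-1,0],"spin":0},{"slide":[0.5,-1,0],"spin":0},{"slide":[0.5,-1,-0.5],"spin":0},{"slide":[0.5,-1,-1],"spin":0},{"slide":[0,-0.5,-1],"spin":0},{"slide":[0,0,-1],"spin":0},{"slide":[0,0,-1],"spin":0}]}}

```text
t: 32.75
ee_pos: [0.3776, -0.0763, 0.1796]
eef_rot: [0.377, 3.118, 0.0]
force: [-0.8, 1.4, -0.3]
gripper_width: 0.0851
```

Call:
{"name": "send_rows", "arguments": {"targets": [{"slide":[0,0,-1],"spin":0},{"slide":[0,0,-1],"spin":0},{"slide":[0,0,-1],"spin":0},{"slide":[0,0,-1],"spin":0},{"slide":[0,0,-1],"spin":0},{"slide":[0,0,-1],"spin":0},{"slide":[0,0,0],"spin":0}], "grip": 0}}

```text
t: 33.45
ee_pos: [0.3784, -0.0758, 0.3628]
eef_rot: [0.373, 3.112, -0.002]
force: [-0.4, -0.4, -0.9]
gripper_width: 0.0
```

```bash
python3 - <<'E'
from h import *
where()
s=cv2.cvtColor(read_camera("side"),cv2.COLOR_BGR2GRAY);c=cv2.cvtColor(read_camera("scene"),cv2.COLOR_BGR2GRAY)
print("side");print(s[205:226,273:277].mean(1).round().tolist());print("tip",s[170:184,269:274].mean(1).round().tolist())
print("scene",c[348:361,390:394].mean(1).round().tolist())
go(W(-113,-58,350))
E
```

```text
t 33.45 pos [ 0.3784 -0.0758  0.3628] yaw_y 76.31681426775282 tilt -0.9999746600919989 F [-0.4402 -0.3824 -0.8501] w 4.82725479549166e-05 j6 -1.618048299403653
press frame mm -254.89133351959597 49.12047023210598 362.75496559741697 F press -0.4753423732834298 0.33776466862741594 -0.8500916231666531 yaw err 89.94154017681409
side
[84.0, 108.0, 86.0, 52.0, 58.0, 79.0, 91.0, 64.0, 85.0, 78.0, 52.0, 64.0, 93.0, 107.0, 104.0, 102.0, 104.0, 106.0, 98.0, 68.0, 55.0]
tip [59.0, 58.0, 57.0, 65.0, 94.0, 110.0, 104.0, 81.0, 44.0, 32.0, 58.0, 61.0, 57.0, 59.0]
scene [121.0, 142.0, 148.0, 147.0, 149.0, 131.0, 103.0, 92.0, 113.0, 146.0, 132.0, 104.0, 102.0]
t 33.55 pos [ 0.3782 -0.0758  0.3587] yaw_y 76.31256456572261 tilt -0.9999992218092351 F [-0.4671 -0.5503 -0.5622] w 0.00019095099479310353 j6 -1.6178535418504685
slide units total [-3.5715  4.7319  0.2943]
```

The foot edge shifted by about 2 mm as intended and is now within about 2 mm of centre. Next, the lever: I'll move above it with shut fingers.

Call:
{"name": "send_rows", "arguments": {"targets": [{"slide":[-0.6,0.8,0],"spin":0},{"slide":[-0.7,0.9,0],"spin":0},{"slide":[-0.7,0.9,0],"spin":0},{"slide":[-0.7,0.9,0],"spin":0},{"slide":[-0.6,0.8,0],"spin":0},{"slide":[-0.27,0.43,0.2],"spin":0},{"slide":[0,0,0.4],"spin":0},{"slide":[0,0,0.4],"spin":0},{"slide":[0,0,0.2],"spin":0},{"slide":[0,0,0],"spin":0}]}}

```text
t: 34.55
ee_pos: [0.5151, 0.0366, 0.3209]
eef_rot: [-0.375, -3.117, 0.001]
force: [-0.2, -0.2, 0.0]
gripper_width: 0.0001
```

```bash
python3 - <<'E'
from h import *
where()
E
```

```text
t 34.55 pos [0.5151 0.0366 0.3209] yaw_y 76.2773365393407 tilt -0.9999974244306044 F [-0.2066 -0.1658  0.0356] w 8.66143152185547e-05 j6 -1.326274835154322
press frame mm -113.43774174063176 -57.2352526125304 320.88774778073207 F press -0.2098035454414427 0.1616849753969635 0.03563866815847608 yaw err 89.90206244840196
```

Call:
{"name": "send_rows", "arguments": {"targets": [{"slide":[0,0,0.1],"spin":0},{"slide":[0,0,0.1],"spin":0},{"slide":[0,0,0.1],"spin":0},{"slide":[0,0,0.15],"spin":0},{"slide":[0,0,0.2],"spin":0},{"slide":[0,0,0.2],"spin":0}]}}

```text
t: 35.15
ee_pos: [0.5159, 0.0369, 0.2968]
eef_rot: [0.375, 3.118, -0.0]
force: [-0.8, -1.2, 2.1]
gripper_width: 0.0002
```

Call:
{"name": "send_rows", "arguments": {"targets": [{"slide":[0,0,0.2],"spin":0},{"slide":[0,0,0.2],"spin":0},{"slide":[0,0,0.2],"spin":0},{"slide":[0,0,0.2],"spin":0},{"slide":[0,0.03,0.2],"spin":0},{"slide":[0,0.05,0.15],"spin":0}]}}

```text
t: 35.75
ee_pos: [0.5163, 0.0393, 0.2617]
eef_rot: [-0.375, -3.119, 0.0]
force: [0.2, -1.8, 2.9]
gripper_width: 0.0005
```

Call:
{"name": "send_rows", "arguments": {"targets": [{"slide":[0,0.03,0.1],"spin":0},{"slide":[0,0.03,0.1],"spin":0}]}}

```text
t: 35.95
ee_pos: [0.5168, 0.0412, 0.2562]
eef_rot: [-0.374, -3.119, 0.0]
force: [-0.4, -2.5, 2.3]
gripper_width: -0.0002
```

```bash
python3 - <<'E'
from h import *
where()
E
```

```text
t 35.95 pos [0.5168 0.0412 0.2562] yaw_y 76.32119646959812 tilt -0.9999999946149734 F [-0.4023 -2.4757  2.3219] w -0.00016547157799560972 j6 -1.3180483971385566
press frame mm -108.50590667682329 -57.821843916278624 256.1665816989893 F press -2.5008363696478937 -0.19222284247521232 2.3218713662470214 yaw err 89.94592237865939
```

Call:
{"name": "send_rows", "arguments": {"targets": [{"slide":[0,0.02,0.1],"spin":0},{"slide":[0,0.02,0.1],"spin":0},{"slide":[0,0.02,0.1],"spin":0},{"slide":[0,0.02,0.1],"spin":0},{"slide":[0,0.02,0.1],"spin":0}]}}

```text
t: 36.45
ee_pos: [0.5175, 0.044, 0.2411]
eef_rot: [-0.374, -3.119, 0.0]
force: [-0.8, -2.8, 2.6]
gripper_width: 0.0
```

Call:
{"name": "send_rows", "arguments": {"targets": [{"slide":[0,0.01,0.05],"spin":0},{"slide":[0,0.01,0.05],"spin":0},{"slide":[0,0.01,0.05],"spin":0}]}}

```text
t: 36.75
ee_pos: [0.5177, 0.0449, 0.2368]
eef_rot: [-0.374, -3.119, 0.0]
force: [-0.3, -2.4, 1.9]
gripper_width: -0.0004
```

Call:
{"name": "send_rows", "arguments": {"targets": [{"slide":[0,0.01,0.05],"spin":0},{"slide":[0,0.01,0.05],"spin":0},{"slide":[0,0.01,0.05],"spin":0}]}}

```text
t: 37.05
ee_pos: [0.518, 0.0459, 0.2323]
eef_rot: [0.374, 3.119, 0.0]
force: [-1.4, -2.5, 2.9]
gripper_width: -0.0
```

Call:
{"name": "send_rows", "arguments": {"targets": [{"slide":[0,0.01,0.05],"spin":0},{"slide":[0,0.01,0.05],"spin":0},{"slide":[0,0.01,0.04],"spin":0}]}}

```text
t: 37.35
ee_pos: [0.5182, 0.0469, 0.2281]
eef_rot: [0.374, 3.119, 0.001]
force: [0.8, -1.5, 3.0]
gripper_width: 0.0
```

Call:
{"name": "send_rows", "arguments": {"targets": [{"slide":[0,0.01,0.05],"spin":0},{"slide":[0,0.01,0.05],"spin":0},{"slide":[0,0.01,0.04],"spin":0}]}}

```text
t: 37.65
ee_pos: [0.5185, 0.0476, 0.2253]
eef_rot: [0.374, 3.118, 0.0]
force: [-1.9, -2.0, 9.5]
gripper_width: 0.0
```

Call:
{"name": "send_rows", "arguments": {"targets": [{"slide":[0,0,0.03],"spin":0},{"slide":[0,0,0],"spin":0},{"slide":[0,0,0],"spin":0}]}}

```text
t: 37.95
ee_pos: [0.5186, 0.0476, 0.2251]
eef_rot: [0.374, 3.117, 0.001]
force: [-2.4, -1.7, 9.3]
gripper_width: 0.0002
```

Call:
{"name": "send_rows", "arguments": {"targets": [{"slide":[0,0,0.05],"spin":0},{"slide":[0,0,0],"spin":0}]}}

```text
t: 38.15
ee_pos: [0.5186, 0.0477, 0.2244]
eef_rot: [0.373, 3.116, 0.001]
force: [-3.3, 0.4, 12.1]
gripper_width: -0.0002
```

The lever stopped at about 12 N with the motion stalled, so the ram is resting on the shaft. I'll lift off straight up and check.

Call:
{"name": "send_rows", "arguments": {"targets": [{"slide":[0,0,-0.1],"spin":0},{"slide":[0,0,-0.3],"spin":0},{"slide":[0,0,-0.8],"spin":0},{"slide":[0,-0.2,-1],"spin":0},{"slide":[0,-0.5,-1],"spin":0},{"slide":[0,-1,-1],"spin":0},{"slide":[0,-1,-1],"spin":0},{"slide":[0.5,-1,-0.5],"spin":0},{"slide":[1,-1,0],"spin":0},{"slide":[1,-1,0],"spin":0},{"slide":[1,-0.5,0],"spin":0},{"slide":[0,0,0],"spin":0}]}}

```text
t: 39.35
ee_pos: [0.3699, -0.1089, 0.3943]
eef_rot: [0.378, 3.116, -0.001]
force: [-0.2, 0.4, 0.4]
gripper_width: -0.0
```

```bash
python3 - <<'E'
from h import *
where()
im=read_camera("side");cv2.imwrite("pics/z_side.png",im);S=cv2.cvtColor(im,cv2.COLOR_BGR2GRAY);C=cv2.imread("pics/z_scene.png") 
c0=read_camera("scene");c=cv2.cvtColor(c0,cv2.COLOR_BGR2GRAY)
print("side foot",S[205:226,273:277].mean(1).round().tolist());print("tip",S[165:186,269:274].mean(1).round().tolist())
print("scene",c[348:361,390:394].mean(1).round().tolist())
# compare with pre-press pictures: changes of bystanders
q=cv2.imread("pics/side0.png");d=cv2.GaussianBlur(cv2.absdiff(im,q),(5,5),0).max(2)>40
n,l,st_,ce=cv2.connectedComponentsWithStats(d.astype(np.uint8));print([tuple(r) for r in st_[1:] if r[4]>20])
E
```

```text
t 39.35 pos [ 0.3699 -0.1089  0.3943] yaw_y 76.17038355417421 tilt -0.999995912954044 F [-0.218   0.3612  0.4138] w -2.9989119333226186e-05 j6 -1.703988188707983
press frame mm -289.0003582976595 49.646146888387065 394.26660280572594 F press 0.2997082254429484 0.29693759437117684 0.4138145480790756 yaw err 89.79510946323548
side foot [83.0, 106.0, 88.0, 53.0, 59.0, 80.0, 89.0, 64.0, 87.0, 78.0, 56.0, 64.0, 93.0, 109.0, 104.0, 103.0, 103.0, 105.0, 98.0, 70.0, 56.0]
tip [58.0, 60.0, 54.0, 59.0, 57.0, 61.0, 59.0, 57.0, 60.0, 56.0, 58.0, 61.0, 63.0, 50.0, 37.0, 55.0, 61.0, 58.0, 56.0, 60.0, 59.0]
scene [121.0, 143.0, 147.0, 147.0, 148.0, 128.0, 100.0, 93.0, 111.0, 143.0, 131.0, 103.0, 101.0]
[(np.int32(0), np.int32(0), np.int32(36), np.int32(76), np.int32(1233)), (np.int32(38), np.int32(0), np.int32(9), np.int32(7), np.int32(51)), (np.int32(152), np.int32(0), np.int32(29), np.int32(36), np.int32(270)), (np.int32(242), np.int32(0), np.int32(9), np.int32(5), np.int32(30)), (np.int32(70), np.int32(2), np.int32(10), np.int32(18), np.int32(94)), (np.int32(38), np.int32(4), np.int32(30), np.in
[... 1072 characters left out ...]
nt32(201), np.int32(16), np.int32(16), np.int32(192)), (np.int32(83), np.int32(211), np.int32(48), np.int32(96), np.int32(1578)), (np.int32(0), np.int32(265), np.int32(96), np.int32(82), np.int32(2150)), (np.int32(90), np.int32(266), np.int32(19), np.int32(41), np.int32(384)), (np.int32(39), np.int32(309), np.int32(40), np.int32(9), np.int32(227)), (np.int32(324), np.int32(315), np.int32(24), np.int32(18), np.int32(164)), (np.int32(342), np.int32(340), np.int32(11), np.int32(10), np.int32(69)), (np.int32(355), np.int32(366), np.int32(10), np.int32(8), np.int32(55))][ WARN:0@1.152] global loadsave.cpp:275 findDecoder imread_('pics/z_scene.png'): can't open/read file: check file path/integrity
```

The bright tip face is now fully covered by the ram. The foot edges haven't moved, and only the arm, lever, ram and shaft differ from the first picture. Handing in.

```bash
python3 -c "
from plant import robot
print(robot.finish_job()); print(robot.read_state()['t'])"
```

```text
the job is handed in; nothing more can be done
None
the job is handed in; nothing more can be done
```

The shaft stands upright on the bed plate with the ram resting on its end. I handed the job in at about 39 s of the 72 s allowed, and the hand-in gave no verdict.

- **Tipping up:** I gripped the shaft near its tip and swung it up on the edge of its flange. I let go with it still leaning about 9°, and it settled upright by itself on the bench.
- **Transfer:** The tool can only point down, so it could not reach under the head. I re-gripped the shaft and carried it leaning about 16°, not fully upright as you asked. It went onto the plate's front edge, where it settled upright when released. Then I pushed its flange to the middle with the back of an open finger.
- **Failed try:** My first attempt to lean the shaft for carrying didn't work. I had lifted it slightly, so it moved about 40 mm upright with the gripper, just off the bench. The second attempt worked.
- **Lever:** I pushed it down with shut fingers. It moved freely at about 3 N, then stalled and rose to about 12 N, so I stopped and moved clear.

**Last checks:**
- **Ram:** the side camera shows the ram covering the shaft's tip face.
- **Shaft:** its foot did not move during pressing.
- **Bystanders:** in the side camera picture, none of the other things had visibly moved since the start.
- **Centring:** the readings disagreed before the final 2 mm nudge. Along the press axis the arm read 0 mm, the side camera about −2 mm and the scene camera about −4 mm. After the nudge I estimate the shaft is within about 2–3 mm of the middle, against the 6 mm allowed.

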